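# Pick out the left-hand screw with the test nuts

### The arm

A 6-joint arm with a two-finger parallel gripper is mounted at the origin on the work surface. World frame = base frame: x ahead of the robot, y to its left, z up, the work surface at z = 0. Lengths are in m, angles in rad, forces in N, time in s.
With the tool pointing down it reaches from about 0.425 to 0.95 m from the base axis. Payload 3.5 kg.
Tool frame: the origin (TCP) lies midway between the tips of the shut fingers; the grasp point (between the pads) lies 19 mm behind it (grip_point_offset is the distance from the TCP to the grasp point, in m); z points along the fingers, y is the direction in which the jaws open and shut (so a half turn about z gives the same grasp; the last joint's range is limited). The gripper opens to 85 mm and grips with 20 to 120 N. Pads are 22 mm wide; open, the fingers measure 114 mm over their backs; the gripper's body (76 mm by 85 mm) begins 54 mm behind the grasp point. The pads swing forward as they close: fully open they stand 13 mm farther back than shut.
Start: joints at [1.14, 0.286, 1.577, -0, 1.279, -0.15], TCP at [0.187, 0.649, 0.231] pointing down, gripper open.
Joint ranges: [-2.77, 2.77], [-0.9, 2.22], [0.21, 2.48], [-1.53, 4.67], [0.24, 2.81], [-2.84, 2.84]. Speed limits (rad/s): [2.79, 2.79, 3.14, 3.14, 3.14, 3.14].

### API

Orientations are given as a unit quaternion [x, y, z, w].
In Python, from plant import read_state, capture, get_calibration, hand_in, grip_point_offset gives the robot as it stands.
- The arm moves only by the tool drive_tool, never from a script. Its argument "increments" is a list that holds one entry, the list of rows, each a list of 5 numbers: the shift along the world's x, y, z in mm, then the turn about the world's z in degrees, then the closure, from 0 (fully open) to 1 (shut). A call has 1 to 12 rows; each row shifts and turns the commanded pose from where the row before left it; what a row does not reach is not made up. A row lasts 1/10 s, in which the tool goes at most 50 mm and 8.59 degrees, less where a joint would pass 70% of its speed; a pose out of reach is approached as far as the arm can. A call with a gripper value outside its range is refused whole. The fingers move at their own pace and stop on an object; "grip_force" is the grip in N (left out, the last holds). Time passes only in rows, so rows that do not move let the fingers close. It gives the time, the measured TCP pose, the force and the opening at its end, in the units of the state.
- read_state(): the state, without advancing time (a new reading comes with each control period).
- capture(name): name is "side" or "top"; returns the picture (420x560x3 uint8, red, green, blue); there is no depth.
- get_calibration(name): a dict with "camera_matrix" (3x3 intrinsics, pixels), "k1" (the pictures are not rectified: a ray, as slopes to the right and down, at radius r is drawn at 1 + k1 r^2 times it, then the intrinsics apply), "extrinsics" (4x4, takes a point from world to camera coordinates). Camera axes: x right, y down, z forward; pixel columns grow to the right and rows downward; lengths in m; the calibration is good to about 2 mm. A picture is of the moment at which its call begins. get_calibration takes no time and is no camera call.
- hand_in(): hands the job in, once; it reports no verdict.
The state is a dict: "clock": time; "q": joint angles; "qd": joint speeds; "effort": joint torques, N m; "ee_pos": TCP position; "tcp_rot": TCP orientation; "contact_force": force on the tool from outside, world axes, zero at the start; "moment": the same for the moment, N m; "finger_gap": finger opening in m.
Only numpy, scipy, OpenCV 4.12 (cv2) and the standard library are available. Lean on these libraries where they do the work, as an engineer would, in place of code of your own. Each camera call takes 0.05 s, during which the arm holds its last target.

### The job

Three clamp screws have been started in test nuts and one of them has a left-hand thread: try each by turning its wings and seeing whether it goes in or climbs out, and leave all three screwed fully home. Slide the block with the left-hand screw along the bench, without lifting or tipping it, until it stands wholly inside the red square. Leave the two right-hand blocks and everything else on the bench where they are.

Things in the scene. Friction and masses are not known exactly. Their poses are not given: they have to be found in the camera images.
- nut_a: A test-nut block, one of three that look alike: loose square steel block 70 x 70 x 24 high, 0.8 to 1 kg, brass ring on top, a black wing screw started in its upright central hole; origin at the centre of its underside, z up, x and y along its sides. Pushing a block along the bench takes 3 to 9 N. The letters a, b, c say nothing of the thread.
- nut_a_wings (a point): Centre of the wing head of nut_a's screw, half-way up, on its axis. Wings lie along this frame's x, both ways, 37 mm out from the axis, 9 thick, 14 high; hub 18 across. Fully home it is 37 mm above the block's underside (wing bottoms 30, tops 44) and the screw stops hard; at the start it is 6 to 12 mm higher, a quarter to half a turn out. So for all three.
- nut_b: A test-nut block, one of three that look alike: loose square steel block 70 x 70 x 24 high, 0.8 to 1 kg, brass ring on top, a black wing screw started in its upright central hole; origin at the centre of its underside, z up, x and y along its sides. All the screws: steep thread, 24 mm up or down a turn; turning takes about 0.5 N at the wing; they stay where left.
- nut_b_wings (a point): Centre of the wing head of nut_b's screw, half-way up, on its axis. Wings lie along this frame's x, both ways, 37 mm out from the axis, 9 thick, 14 high; hub 18 across. All three: seen from above, clockwise turning lowers a right-hand screw and raises a left-hand one; anticlockwise does the reverse.
- nut_c: A test-nut block, one of three that look alike: loose square steel block 70 x 70 x 24 high, 0.8 to 1 kg, brass ring on top, a black wing screw started in its upright central hole; origin at the centre of its underside, z up, x and y along its sides. All the screws: turned out too far, they stop 23 mm above home and cannot come out.
- nut_c_wings (a point): Centre of the wing head of nut_c's screw, half-way up, on its axis. Wings lie along this frame's x, both ways, 37 mm out from the axis, 9 thick, 14 high; hub 18 across. Home and start heights as for nut_a_wings, turning as for nut_b_wings.
- square: Red-taped reject square painted flat on the bench near the robot, 160 x 160 outside; origin at its centre on the bench, x and y along its sides. Nothing stands up from it.
- screwdriver: Bystander: hand screwdriver, about 200 long, lying near the left side. Origin at the centre of its underside.
- wrench: Bystander: open wrench lying near the right side. Origin at the centre of its underside.
- injector: Bystander: steel diesel injector, 130 long, 28 thick, lying at the back left. Origin at the centre of its underside.
- collar: Bystander: loose brass collar, 40 across, 14 high, behind and between the blocks on the left. Origin at the centre of its underside.
- washer: Bystander: loose steel washer, 44 across, 6 thick, behind and between the blocks on the right. Origin at the centre of its underside.
- can: Bystander: blue-labelled can, 60 across, 90 high, at the left near the robot. Origin at the centre of its underside.
- jar: Bystander: jar, 66 across, 80 high, at the right near the robot. Origin at the centre of its underside.
Things that resemble listed ones, but are neither listed nor needed, are in the scene too. Leave any orange or pink look-alike of the nut_c alone.

How it is judged:
By the outcome, as a careful person would: the job done as asked, in the order asked, and still so for the second after the job is handed in, with the robot touching nothing.
It also fails if it takes over 72 s, if anything falls off the work surface, if the arm or the gripper's body presses on something with over 40 N, if the wrist force passes 120 N, or if a joint passes its speed limit or range.

## Working session

There is one attempt and no reset: what is moved stays moved. The work goes in short steps, Python scripts to look and compute and a tool call to move; the robot and the scene stay as the last step left them, time stands still between calls to the robot, and variables do not carry over. Pictures are saved under pics/ and viewed, and the job is handed in when it is done.

Besides the shell and the picture viewer there is one more tool, called after "Request:" as name(argument=value, ...), one argument or row to a line, values as JSON. drive_tool: Moves the arm, as the interface text tells. Its arguments: {"type":"object","properties":{"increments":{"type":"array","items":{"type":"array","items":{"type":"array","items":{"type":"number"}}}},"grip_force":{"type":"number"}},"required":["increments"]}

```bash
ls; mkdir -p pics
cat > h.py <<'E'
import numpy as np, cv2
from plant import *
def snap(n,f):
    im=capture(n); cv2.imwrite(f'pics/{f}.png',im[:,:,::-1]); return im
def ray(n,u,v):
    c=get_calibration(n);K=np.array(c['camera_matrix']);E=np.array(c['extrinsics'])
    k=c['k1']
    p=cv2.undistortPoints(np.array([[[u,v]]],float),K,np.array([k,0,0,0,0.]))[0,0]
    R=E[:3,:3];t=E[:3,3]
    return -R.T@t, R.T@np.array([p[0],p[1],1])
def onz(n,u,v,z):
    o,d=ray(n,u,v); return o+d*(z-o[2])/d[2]
def proj(n,P):
    c=get_calibration(n);K=np.array(c['camera_matrix']);E=np.array(c['extrinsics'])
    r,_=cv2.Rodrigues(E[:3,:3])
    return cv2.projectPoints(np.array(P,float).reshape(-1,1,3),r,E[:3,3],K,np.array([c['k1'],0,0,0,0.]))[0][:,0]
E
python3 - <<'E'
from h import *
print(read_state(), grip_point_offset)
for n in('top','side'): print(n,get_calibration(n)); snap(n,n+'0')
E
```

```text
pics
{'clock': 0.0, 'q': array([ 1.13998631e+00,  2.87172523e-01,  1.57820743e+00, -5.38108221e-06,
        1.27860415e+00, -1.49961112e-01]), 'qd': array([-0.00018688,  0.00029369,  0.00376258, -0.00021876, -0.00034588,
        0.00238638]), 'effort': array([ 1.10031240e-03, -4.05972326e+01, -2.92640376e+01,  2.51939014e-05,
        5.71584504e-03,  5.04873242e-06]), 'ee_pos': array([0.18675476, 0.64795206, 0.22992614]), 'tcp_rot': array([ 1.39962533e-01,  9.90156078e-01, -1.14639914e-03, -3.39893477e-04]), 'contact_force': array([ 1.38341988, -0.78367194, -0.01492452]), 'moment': array([ 0.01069342, -0.01284079,  0.01396193]), 'finger_gap': 0.08528234237641794} 0.0187
top {'camera_matrix': array([[387.43081237,   0.        , 283.11171724],
       [  0.        , 387.43081237, 212.99019063],
       [  0.        ,   0.        ,   1.        ]]), 'k1': -0.025341344827152976, 'extrinsics': array([[ 0.00521012, -0.99991166, -0.01222827, -0.03921439],
       [-0.98997261, -0.00343133, -0.14121777,  0.55075705],
       [ 0.14116333,  0.01284141, -0.98990303,  1.18002858],
       [ 0.        ,  0.        ,  0.        ,  1.        ]])}
side {'camera_matrix': array([[396.46419979,   0.        , 279.93418198],
       [  0.        , 396.46419979, 212.08239768],
       [  0.        ,   0.        ,   1.        ]]), 'k1': 0.0028322005902503234, 'extrinsics': array([[-0.98859425, -0.15003768, -0.01304257,  0.52167322],
       [-0.06200387,  0.48439984, -0.87264673,  0.11346733],
       [ 0.13724771, -0.86188485, -0.48817782,  0.99620652],
       [ 0.        ,  0.        ,  0.        ,  1.        ]])}
```

View pics/top0.png

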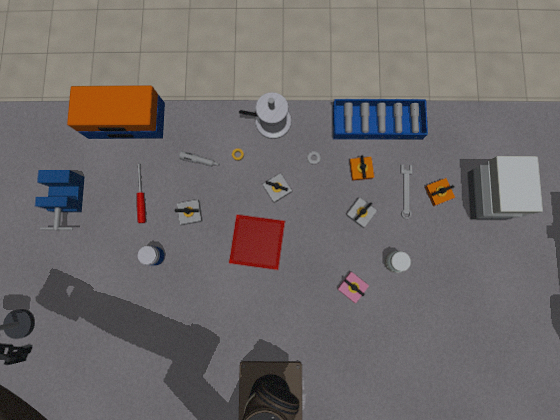

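View pics/side0.png

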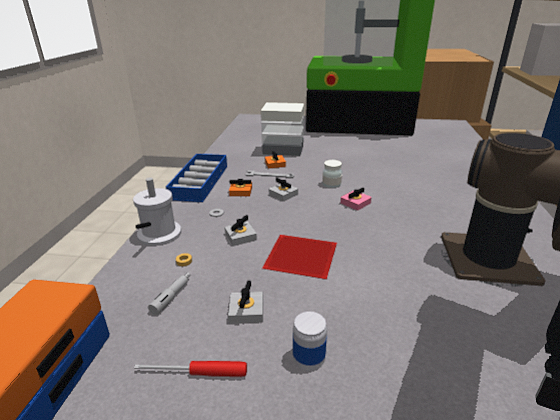

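Candidates for the nut blocks in the top view are steel at (188,212), (277,188) and (362,212), orange at (362,168) and (440,192), and pink at (353,287). The three steel ones fit the description; the orange and pink ones are the look-alikes. I'll confirm this in enlarged crops and measure.

Run:
```python
from h import *
im=cv2.imread('pics/top0.png'); sd=cv2.imread('pics/side0.png')
r=[cv2.resize(im[y-30:y+30,x-30:x+30],(260,260),interpolation=cv2.INTER_CUBIC) for x,y in((188,212),(277,188),(362,212))]
s=[cv2.resize(sd[y-30:y+30,x-30:x+30],(260,260),interpolation=cv2.INTER_CUBIC) for x,y in((246,302),(240,230),(284,188))]
cv2.imwrite('pics/crop0.png',np.vstack([np.hstack(r),np.hstack(s)]))
# red square
hsv=cv2.cvtColor(im,cv2.COLOR_BGR2HSV)
m=cv2.inRange(hsv,(0,150,80),(8,255,255))|cv2.inRange(hsv,(172,150,80),(180,255,255))
cs,_=cv2.findContours(m,0,2); c=max(cs,key=cv2.contourArea)
b=cv2.boxPoints(cv2.minAreaRect(c)); w=np.array([onz('top',*p,0)[:2] for p in b]); print('square',w.round(4).tolist(),w.mean(0),np.linalg.norm(np.diff(w,axis=0),axis=1))
for x,y in((188,212),(277,188),(362,212)):
    g=im[y-30:y+30,x-30:x+30]; h=hsv[y-30:y+30,x-30:x+30].astype(int)
    blk=((h[...,2]>135)&(h[...,1]<60)).astype(np.uint8); 
    cs,_=cv2.findContours(blk,0,2); 
    allp=np.vstack([c for c in cs if cv2.contourArea(c)>8])
    rc=cv2.minAreaRect(allp); bp=cv2.boxPoints(rc)+[x-30,y-30]
    w=np.array([onz('top',*p,.024)[:2] for p in bp]); print('blk',bp.round(1).tolist(),w.mean(0).round(4),np.linalg.norm(np.diff(w,axis=0),axis=1).round(4),[round(float(np.degrees(np.arctan2(*(w[i+1]-w[i])[::-1]))),1) for i in range(3)])
    dk=(h[...,2]<55).astype(np.uint8)
    n,l,st,ce=cv2.connectedComponentsWithStats(dk); 
    k=1+np.argmax(st[1:,4]); cs,_=cv2.findContours((l==k).astype(np.uint8),0,2)
    rc=cv2.minAreaRect(cs[0]);bp=cv2.boxPoints(rc)+[x-30,y-30]
    w=np.array([onz('top',*p,.053)[:2] for p in bp]); print('wing',bp.round(1).tolist(),w.mean(0).round(4),np.linalg.norm(np.diff(w,axis=0),axis=1).round(4),[round(float(np.degrees(np.arctan2(*(w[i+1]-w[i])[::-1]))),1) for i in range(3)])
```

```text
square [[0.396, 0.137], [0.5528, 0.1189], [0.5312, -0.0399], [0.3755, -0.0192]] [0.46386388 0.04918867] [0.15782155 0.16022861 0.15710572]
blk [[176.4, 203.6], [196.5, 200.2], [199.8, 219.7], [179.7, 223.1]] [0.5564 0.2675] [0.0655 0.0642 0.065 ] [-80.2, -168.6, 99.8]
wing [[174.7, 211.5], [175.3, 206.5], [198.2, 209.4], [197.6, 214.3]] [0.556  0.2654] [0.0156 0.073  0.0156] [-4.5, -97.0, 175.0]
blk [[263.0, 184.0], [280.6, 173.2], [291.0, 190.0], [273.4, 200.8]] [ 0.6375 -0.0165] [0.0671 0.0648 0.0666] [-57.6, -148.7, 122.2]
wing [[265.2, 182.6], [267.2, 178.6], [286.8, 188.4], [284.8, 192.4]] [ 0.6361 -0.0141] [0.0143 0.0694 0.0142] [-25.5, -116.8, 154.1]
blk [[347.2, 213.7], [359.4, 197.5], [376.3, 210.2], [364.2, 226.4]] [ 0.5573 -0.2869] [0.0657 0.067  0.0654] [-37.2, -127.7, 142.5]
wing [[352.5, 218.5], [369.5, 201.5], [372.5, 204.5], [355.5, 221.5]] [ 0.5545 -0.2837] [0.0761 0.0131 0.0761] [-45.2, -136.1, 134.7]
```

View pics/crop0.png

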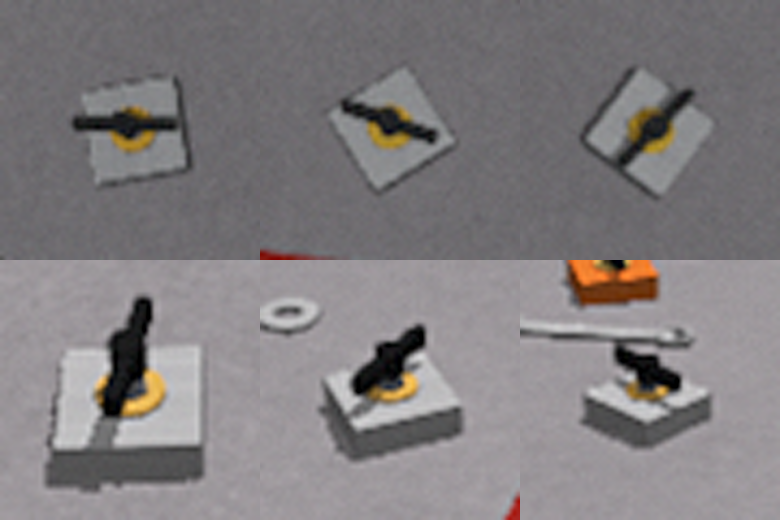

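The crops confirm all three: steel blocks with a brass ring and a black wing screw. I'll triangulate the wing heads for height and then start.

```bash
cat >> h.py <<'E'
def wing(n,im,x,y,r=26,thr=60):
    # black wing blob near x,y: centroid px and long-axis end px
    h=cv2.cvtColor(im[y-r:y+r,x-r:x+r],cv2.COLOR_RGB2HSV)[...,2]
    k,l,st,ce=cv2.connectedComponentsWithStats((h<thr).astype(np.uint8))
    j=1+np.argmax(st[1:,4]); P=np.argwhere(l==j)[:,::-1].astype(float)+[x-r,y-r]
    c=P.mean(0);w,v=np.linalg.eigh(np.cov(P.T));d=v[:,1];s=(P-c)@d
    return c,c+d*s.min(),c+d*s.max(),len(P)
def tri(a,b):
    o1,d1=ray('top',*a);o2,d2=ray('side',*b);d1/=np.linalg.norm(d1);d2/=np.linalg.norm(d2)
    A=np.stack([d1,-d2],1);t=np.linalg.lstsq(A,o2-o1,rcond=None)[0]
    p,q=o1+d1*t[0],o2+d2*t[1]; return (p+q)/2,np.linalg.norm(p-q)
def meas(t,s,tp,sp):
    a=wing('top',t,*tp);b=wing('side',s,*sp)
    P,e=tri(a[0],b[0])
    w0,w1=onz('top',*a[1],P[2]),onz('top',*a[2],P[2])
    ang=np.degrees(np.arctan2(*(w1-w0)[1::-1]))%180
    print('wing',P.round(4),'miss',round(e,4),'ang',ang.round(1),'len',np.linalg.norm(w1-w0).round(4),a[3],b[3],a[0].round(1),b[0].round(1))
    return P
E
python3 - <<'E'
from h import *
t=cv2.imread('pics/top0.png')[...,::-1].copy();s=cv2.imread('pics/side0.png')[...,::-1].copy()
for a,b in (((188,212),(246,302)),((277,188),(240,230)),((362,212),(284,188))): meas(t,s,a,b)
# check side calibration with block top corners M: px of corners
for p in((0.556,.2675),(.6375,-.0165),(.5573,-.2869)): print(proj('side',[*p,.024]),proj('top',[*p,.024]))
E
```

```text
wing [0.5588 0.269  0.0445] miss 0.0015 ang 89.1 len 0.0731 78 155 [186.1 210.2] [244.9 294.4]
wing [ 0.6396 -0.0136  0.043 ] miss 0.0022 ang 69.1 len 0.0697 69 110 [276.  185.4] [239.2 223. ]
wing [ 0.5585 -0.2857  0.0408] miss 0.0033 ang 136.4 len 0.077 67 74 [362.4 211.3] [283.1 183. ]
[[247.25013583 301.6937246 ]] [[188.10815189 211.74836843]]
[[241.09961382 228.50923698]] [[276.99096397 186.97399381]]
[[284.01399929 187.53359672]] [[361.78003598 211.93419991]]
```

Request:
drive_tool(
  increments=[
    [[30, -32, 0, 8.5, 0.65], [31, -32, 0, 8.5, 0.65], [31, -32, 0, 8.5, 0.65], [31, -32, 0, 8.5, 0.65], [31, -32, 0, 8.5, 0.65], [31, -32, 0, 8.5, 0.65], [31, -32, 0, 8.5, 0.65], [31, -32, 0, 8.5, 0.65], [31, -32, 0, 8.5, 0.65], [31, -32, 0, 8.5, 0.65], [31, -32, 0, 8.5, 0.65], [30, -29, 0, 8.5, 0.65]],
  ],
  grip_force=20,
)

```text
clock: 1.3
ee_pos: [0.5546, 0.2694, 0.2308]
tcp_rot: [-0.678, 0.735, 0.0, -0.0]
contact_force: [0.2, 0.2, -0.4]
finger_gap: 0.0298
```

Request:
drive_tool(
  increments=[
    [[0, 0, 0, 3, 0.65], [0, 0, 0, 0, 0.65]],
  ],
)

```text
clock: 1.5
ee_pos: [0.5543, 0.2699, 0.2305]
tcp_rot: [-0.694, 0.72, 0.0, -0.001]
contact_force: [0.4, -0.2, 0.3]
finger_gap: 0.0298
```

```bash
cat >> h.py <<'E'
def st():
    s=read_state();q=s['tcp_rot'];
    from scipy.spatial.transform import Rotation as R
    y=R.from_quat(q).as_matrix()[:,1]
    print('t',round(s['clock'],2),'pos',(s['ee_pos']*1000).round(1),'psi',np.degrees(np.arctan2(y[1],y[0])).round(1),'q6',np.degrees(s['q'][5]).round(1),'F',s['contact_force'].round(2),'M',s['moment'].round(3),'gap',round(s['finger_gap'],4))
E
python3 -c "
from h import *
st()"
```

```text
t 1.5 pos [554.3 269.9 230.5] psi 177.8 q6 -161.3 F [ 0.35 -0.21  0.33] M [-0.014 -0.012  0.008] gap 0.0298
```

Request:
drive_tool(
  increments=[
    [[3, -2, -45, 0, 0.65], [0, 0, -45, 0, 0.65], [0, 0, -45, 0, 0.65], [0, 0, -20, 0, 0.65], [0, 0, -15, 0, 0.65], [0, 0, -15, 0, 0.65], [0, 0, -14, 0, 0.65], [0, 0, 0, 0, 0.65]],
  ],
)

```text
clock: 2.3
ee_pos: [0.5557, 0.2691, 0.0307]
tcp_rot: [-0.695, 0.719, 0.001, -0.001]
contact_force: [0.0, 0.1, -1.4]
finger_gap: 0.0297
```

```bash
python3 -c "
from h import *
st()
t=snap('top','top1');s=snap('side','side1')
cv2.imwrite('pics/crop1.png',np.hstack([cv2.resize(t[160:260,138:238],(400,400))[:,:,::-1],cv2.resize(s[240:340,196:296],(400,400))[:,:,::-1]]))"
```

```text
t 2.3 pos [555.7 269.1  30.7] psi 178.0 q6 -161.6 F [ 0.02  0.11 -1.38] M [-0.007 -0.021 -0.023] gap 0.0297
```

View pics/crop1.png

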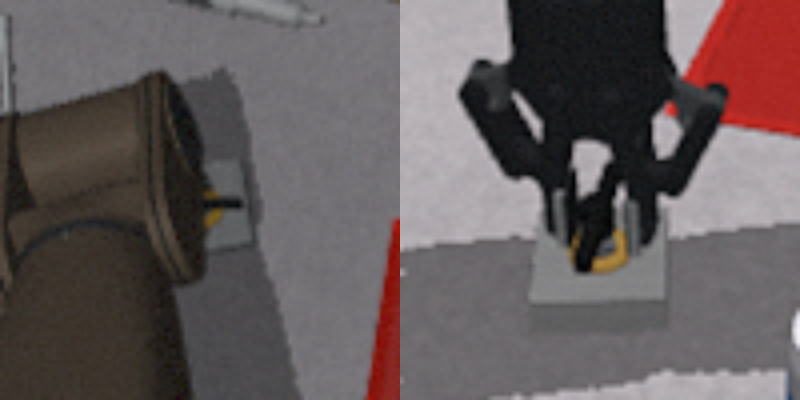

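The side crop shows the wing standing between the fingers. Now a clockwise test turn.

Request:
drive_tool(
  increments=[
    [[0, 0, 0, -8.5, 0.65], [0, 0, 0, -8.5, 0.65], [0, 0, 0, -8.5, 0.65], [0, 0, 0, -8.5, 0.65], [0, 0, 0, -8.5, 0.65], [0, 0, 0, -8.5, 0.65], [0, 0, 0, -8.5, 0.65], [0, 0, 0, -8.5, 0.65], [0, 0, 0, -8.5, 0.65], [0, 0, 0, -8.5, 0.65], [0, 0, 0, -8.5, 0.65], [0, 0, 0, -8.5, 0.65]],
  ],
)

```text
clock: 3.6
ee_pos: [0.5583, 0.2693, 0.0341]
tcp_rot: [0.125, 0.992, 0.001, 0.002]
contact_force: [0.4, -0.7, -0.3]
finger_gap: 0.0299
```

```bash
python3 -c "
from h import *
st()
s=snap('side','side2')
cv2.imwrite('pics/crop2.png',cv2.resize(s[240:340,196:296],(600,600),interpolation=cv2.INTER_CUBIC)[:,:,::-1])"
```

```text
t 3.6 pos [558.3 269.3  34.1] psi 75.6 q6 -59.2 F [ 0.39 -0.75 -0.25] M [-0.094 -0.078 -0.003] gap 0.0299
```

View pics/crop2.png

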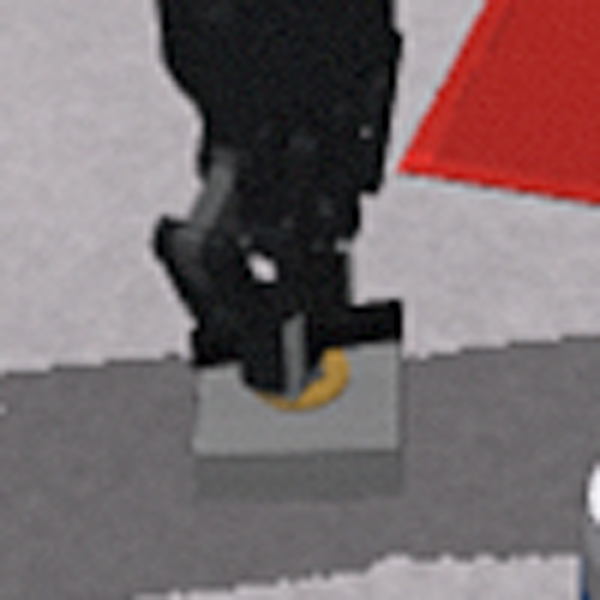

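```bash
python3 -c "
from h import *
for a in (20,26,32):
  a=np.radians(a);c,s=.037*np.cos(a),.037*np.sin(a)
  for z in (.033,.037,.041,.045,.050,.055): print(round(np.degrees(a)),z,proj('side',[[.557-c,.268-s,z-.007],[.557-c,.268-s,z+.007],[.557+c,.268+s,z-.007],[.557+c,.268+s,z+.007]]).round(1).tolist())
" ; python3 -c "
import cv2
i=cv2.imread('pics/side2.png')[270:310,220:275];cv2.imwrite('pics/c2b.png',cv2.resize(i,(770,560),interpolation=cv2.INTER_NEAREST))"
```

```text
20 0.033 [[264.1, 298.5], [263.9, 293.4], [229.0, 303.7], [228.4, 298.5]]
20 0.037 [[264.1, 297.1], [263.9, 291.9], [228.8, 302.2], [228.3, 297.0]]
20 0.041 [[264.0, 295.6], [263.8, 290.4], [228.7, 300.7], [228.1, 295.5]]
20 0.045 [[264.0, 294.1], [263.7, 288.9], [228.5, 299.2], [228.0, 294.0]]
20 0.05 [[263.9, 292.3], [263.7, 287.1], [228.3, 297.4], [227.8, 292.1]]
20 0.055 [[263.8, 290.4], [263.6, 285.2], [228.1, 295.5], [227.6, 290.2]]
26 0.033 [[263.8, 297.3], [263.5, 292.2], [229.2, 304.9], [228.7, 299.7]]
26 0.037 [[263.7, 295.9], [263.5, 290.7], [229.1, 303.4], [228.5, 298.2]]
26 0.041 [[263.6, 294.4], [263.4, 289.2], [228.9, 302.0], [228.4, 296.7]]
26 0.045 [[263.6, 293.0], [263.3, 287.8], [228.8, 300.5], [228.2, 295.2]]
26 0.05 [[263.5, 291.1], [263.3, 285.9], [228.6, 298.6], [228.1, 293.3]]
26 0.055 [[263.4, 289.2], [263.2, 284.0], [228.4, 296.7], [227.9, 291.4]]
32 0.033 [[263.2, 296.2], [263.0, 291.1], [229.7, 306.1], [229.2, 300.9]]
32 0.037 [[263.1, 294.7], [262.9, 289.6], [229.5, 304.7], [229.0, 299.4]]
32 0.041 [[263.1, 293.3], [262.8, 288.1], [229.4, 303.2], [228.9, 297.9]]
32 0.045 [[263.0, 291.8], [262.8, 286.6], [229.2, 301.7], [228.7, 296.4]]
32 0.05 [[262.9, 290.0], [262.7, 284.7], [229.0, 299.8], [228.5, 294.5]]
32 0.055 [[262.8, 288.1], [262.6, 282.9], [228.9, 297.9], [228.3, 292.6]]
```

View pics/c2b.png

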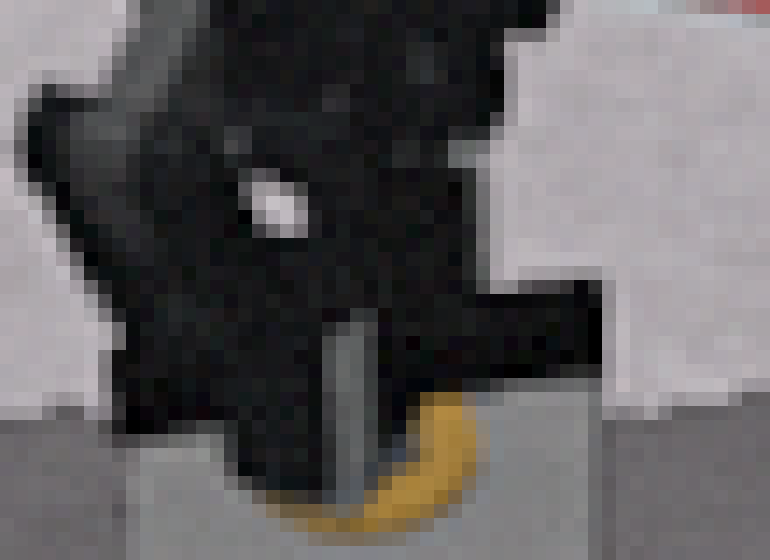

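The wing ends are at about (263,297) and (229,301), which puts the head at about 0.040, down from 0.0445. The left block is therefore right-hand. I'll continue clockwise and watch the moment for the stop.

Request:
drive_tool(
  increments=[
    [[0, 0, 0, -8.5, 0.65], [0, 0, 0, -8.5, 0.65], [0, 0, 0, -6, 0.65], [0, 0, 0, 0, 0.65]],
  ],
)

```text
clock: 4.05
ee_pos: [0.5577, 0.2693, 0.0336]
tcp_rot: [0.316, 0.949, 0.001, 0.001]
contact_force: [0.1, 0.0, -0.0]
finger_gap: 0.03
```

```bash
python3 -c "
from h import *
st()"
```

```text
t 4.05 pos [557.7 269.3  33.6] psi 53.1 q6 -36.7 F [ 0.06  0.04 -0.01] M [-0.026 -0.003 -0.044] gap 0.03
```

Request:
drive_tool(
  increments=[
    [[0, 0, 0, -6, 0.65], [0, 0, 0, 0, 0.65]],
  ],
)

```text
clock: 4.25
ee_pos: [0.5574, 0.2693, 0.0332]
tcp_rot: [0.365, 0.931, 0.0, 0.001]
contact_force: [0.3, -0.2, 0.8]
finger_gap: 0.0299
```

```bash
python3 -c "
from h import *
st()"
```

```text
t 4.25 pos [557.4 269.3  33.2] psi 47.2 q6 -30.8 F [ 0.29 -0.23  0.78] M [ 0.038  0.033 -0.052] gap 0.0299
```

Request:
drive_tool(
  increments=[
    [[0, 0, 0, -6, 0.65], [0, 0, 0, 0, 0.65]],
  ],
)

```text
clock: 4.45
ee_pos: [0.5571, 0.2693, 0.0328]
tcp_rot: [0.413, 0.911, 0.0, 0.0]
contact_force: [0.7, -0.0, 0.8]
finger_gap: 0.0298
```

```bash
python3 -c "
from h import *
st()"
```

```text
t 4.45 pos [557.1 269.3  32.8] psi 41.2 q6 -24.8 F [ 0.68 -0.04  0.84] M [-0.041 -0.016  0.007] gap 0.0298
```

Request:
drive_tool(
  increments=[
    [[0, 0, 0, -6, 0.65], [0, 0, 0, 0, 0.65]],
  ],
)

```text
clock: 4.65
ee_pos: [0.5569, 0.2693, 0.0326]
tcp_rot: [0.46, 0.888, 0.0, 0.0]
contact_force: [0.3, -0.6, 1.1]
finger_gap: 0.03
```

```bash
python3 -c "
from h import *
st()"
```

```text
t 4.65 pos [556.9 269.3  32.6] psi 35.2 q6 -18.8 F [ 0.29 -0.56  1.14] M [0.013 0.029 0.028] gap 0.03
```

Request:
drive_tool(
  increments=[
    [[0, 0, 0, -6, 0.65], [0, 0, 0, 0, 0.65]],
  ],
)

```text
clock: 4.85
ee_pos: [0.5568, 0.2692, 0.0324]
tcp_rot: [0.506, 0.863, 0.0, 0.0]
contact_force: [-0.0, 0.7, 0.1]
finger_gap: 0.0297
```

```bash
python3 -c "
from h import *
st()
s=snap('side','side3')
cv2.imwrite('pics/crop3.png',cv2.resize(s[260:320,216:276],(600,600),interpolation=cv2.INTER_NEAREST)[:,:,::-1])"
```

```text
t 4.85 pos [556.8 269.2  32.4] psi 29.3 q6 -12.8 F [-0.02  0.73  0.15] M [-0.02  -0.016  0.005] gap 0.0297
```

View pics/crop3.png

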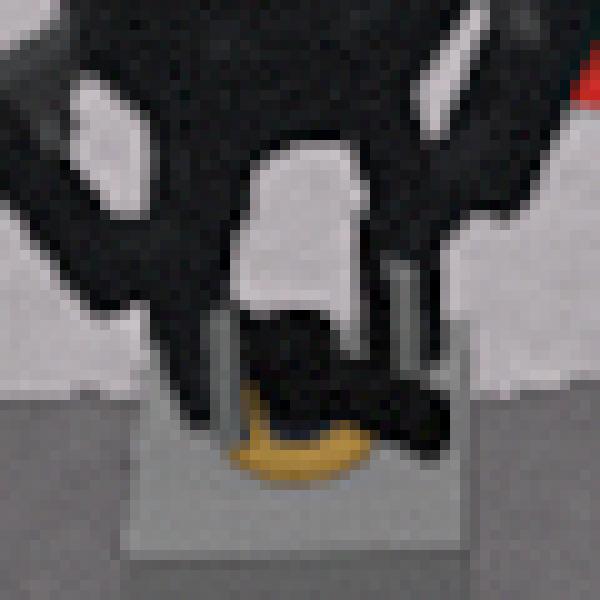

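```bash
python3 -c "
from h import *
for a in (-15,-21,-27,-33):
  a=np.radians(a);c,s=.037*np.cos(a),.037*np.sin(a);n=.0045*np.array([-np.sin(a),np.cos(a)])
  for z in (.037,.039,.042): print(round(np.degrees(a)),z,proj('side',[[.557-c+k*n[0],.268-s+k*n[1],z+d] for k in(1,-1) for d in(-.007,.007)]).round(1).tolist())
"
```

```text
-15 0.037 [[261.6, 305.8], [261.3, 300.5], [263.5, 303.0], [263.3, 297.8]]
-15 0.039 [[261.6, 305.0], [261.3, 299.8], [263.5, 302.2], [263.2, 297.0]]
-15 0.042 [[261.5, 303.9], [261.3, 298.7], [263.4, 301.1], [263.2, 295.9]]
-21 0.037 [[260.5, 306.9], [260.2, 301.7], [262.8, 304.2], [262.6, 299.0]]
-21 0.039 [[260.4, 306.2], [260.2, 300.9], [262.8, 303.5], [262.5, 298.2]]
-21 0.042 [[260.4, 305.0], [260.1, 299.8], [262.7, 302.4], [262.5, 297.1]]
-27 0.037 [[259.2, 307.9], [258.9, 302.7], [261.9, 305.4], [261.7, 300.2]]
-27 0.039 [[259.1, 307.2], [258.9, 301.9], [261.9, 304.7], [261.6, 299.4]]
-27 0.042 [[259.1, 306.1], [258.8, 300.8], [261.8, 303.6], [261.6, 298.3]]
-33 0.037 [[257.7, 308.9], [257.5, 303.6], [260.8, 306.6], [260.6, 301.3]]
-33 0.039 [[257.7, 308.2], [257.4, 302.9], [260.8, 305.8], [260.5, 300.6]]
-33 0.042 [[257.6, 307.0], [257.4, 301.7], [260.7, 304.7], [260.5, 299.4]]
```

Request:
drive_tool(
  increments=[
    [[0, 0, 0, -6, 0.65], [0, 0, 0, 0, 0.65]],
  ],
)

```text
clock: 5.1
ee_pos: [0.5568, 0.2692, 0.0323]
tcp_rot: [0.55, 0.835, 0.0, -0.0]
contact_force: [0.2, 0.1, -0.1]
finger_gap: 0.03
```

```bash
python3 -c "
from h import *
st()"
```

```text
t 5.1 pos [556.8 269.2  32.3] psi 23.2 q6 -6.8 F [ 0.25  0.09 -0.07] M [ 0.008 -0.02   0.006] gap 0.03
```

Request:
drive_tool(
  increments=[
    [[0, 0, 0, -6, 0.65], [0, 0, 0, 0, 0.65]],
  ],
)

```text
clock: 5.3
ee_pos: [0.5568, 0.2692, 0.0323]
tcp_rot: [0.593, 0.805, 0.0, -0.0]
contact_force: [0.2, -0.6, 0.6]
finger_gap: 0.0298
```

```bash
python3 -c "
from h import *
st()"
```

```text
t 5.3 pos [556.8 269.2  32.3] psi 17.2 q6 -0.8 F [ 0.25 -0.57  0.56] M [0.062 0.005 0.024] gap 0.0298
```

Request:
drive_tool(
  increments=[
    [[0, 0, 0, -6, 0.65], [0, 0, 0, 0, 0.65]],
  ],
)

```text
clock: 5.5
ee_pos: [0.5568, 0.2693, 0.0324]
tcp_rot: [0.634, 0.773, 0.0, -0.0]
contact_force: [0.6, -0.7, 0.8]
finger_gap: 0.0301
```

```bash
python3 -c "
from h import *
st()"
```

```text
t 5.5 pos [556.8 269.3  32.4] psi 11.3 q6 5.2 F [ 0.62 -0.67  0.83] M [0.016 0.002 0.009] gap 0.0301
```

Request:
drive_tool(
  increments=[
    [[0, 0, 0, -6, 0.65], [0, 0, 0, 0, 0.65]],
  ],
)

```text
clock: 5.7
ee_pos: [0.5569, 0.2693, 0.0324]
tcp_rot: [0.674, 0.739, 0.0, 0.0]
contact_force: [0.3, 0.8, -1.5]
finger_gap: 0.03
```

```bash
python3 -c "
from h import *
st()
s=snap('side','side4')
cv2.imwrite('pics/crop4.png',cv2.resize(s[260:320,216:276],(600,600),interpolation=cv2.INTER_NEAREST)[:,:,::-1])"
```

```text
t 5.7 pos [556.9 269.3  32.4] psi 5.3 q6 11.1 F [ 0.3   0.79 -1.48] M [ 0.024 -0.038  0.067] gap 0.03
```

View pics/crop4.png

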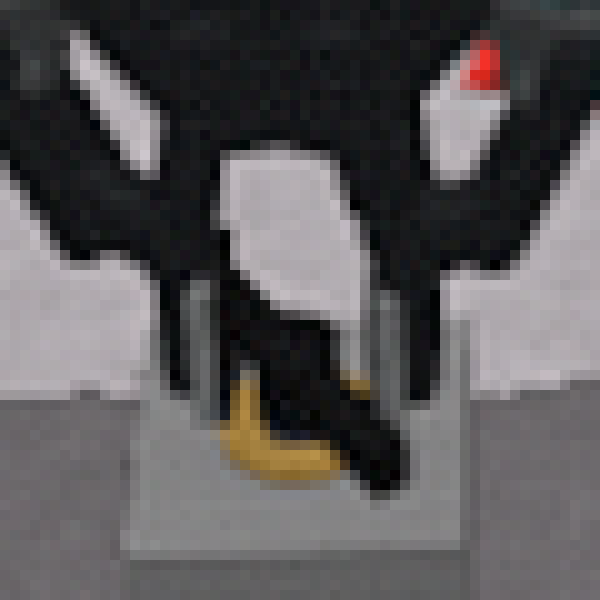

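Request:
drive_tool(
  increments=[
    [[0, 0, 0, -5, 0.65], [0, 0, 0, 0, 0.65]],
  ],
)

```text
clock: 5.95
ee_pos: [0.5569, 0.2692, 0.0324]
tcp_rot: [0.706, 0.708, 0.0, 0.0]
contact_force: [0.4, 0.8, 0.6]
finger_gap: 0.03
```

```bash
python3 -c "
from h import *
st()"
```

```text
t 5.95 pos [556.9 269.2  32.4] psi 0.2 q6 16.2 F [0.42 0.83 0.58] M [ 0.029 -0.039  0.   ] gap 0.03
```

Request:
drive_tool(
  increments=[
    [[0, 0, 0, -5, 0.65], [0, 0, 0, 0, 0.65]],
  ],
)

```text
clock: 6.15
ee_pos: [0.5569, 0.2692, 0.0324]
tcp_rot: [0.736, 0.677, 0.0, 0.0]
contact_force: [0.9, -0.0, -0.9]
finger_gap: 0.0301
```

```bash
python3 -c "
from h import *
st()
s=snap('side','side5')
cv2.imwrite('pics/crop5.png',cv2.resize(s[260:320,216:276],(600,600),interpolation=cv2.INTER_NEAREST)[:,:,::-1])"
```

```text
t 6.15 pos [556.9 269.2  32.4] psi -4.8 q6 21.2 F [ 0.93 -0.02 -0.86] M [-0.003 -0.054 -0.031] gap 0.0301
```

View pics/crop5.png

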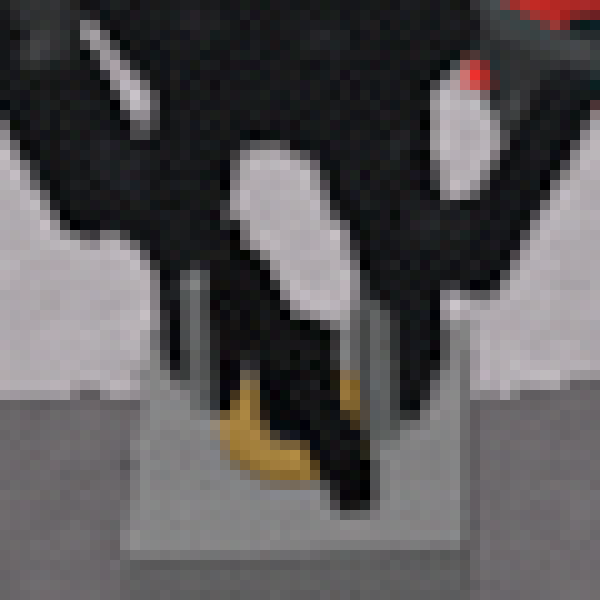

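Request:
drive_tool(
  increments=[
    [[0, 0, 0, -6, 0.65], [0, 0, 0, 0, 0.65]],
  ],
)

```text
clock: 6.4
ee_pos: [0.5568, 0.2691, 0.0323]
tcp_rot: [0.771, 0.637, -0.0, 0.0]
contact_force: [0.3, 0.6, 0.4]
finger_gap: 0.03
```

```bash
python3 -c "
from h import *
st()"
```

```text
t 6.4 pos [556.8 269.1  32.3] psi -10.8 q6 27.2 F [0.31 0.64 0.37] M [-0.026 -0.072  0.042] gap 0.03
```

Request:
drive_tool(
  increments=[
    [[0, 0, 0, -6, 0.65], [0, 0, 0, 0, 0.65]],
  ],
)

```text
clock: 6.6
ee_pos: [0.5568, 0.2691, 0.0324]
tcp_rot: [0.803, 0.596, -0.0, 0.0]
contact_force: [0.6, -0.0, -0.3]
finger_gap: 0.03
```

```bash
python3 -c "
from h import *
st()
s=snap('side','side6')
cv2.imwrite('pics/crop6.png',cv2.resize(s[260:320,216:276],(600,600),interpolation=cv2.INTER_NEAREST)[:,:,::-1])"
```

```text
t 6.6 pos [556.8 269.1  32.4] psi -16.8 q6 33.2 F [ 0.56 -0.02 -0.26] M [ 0.048 -0.068  0.011] gap 0.03
```

View pics/crop6.png

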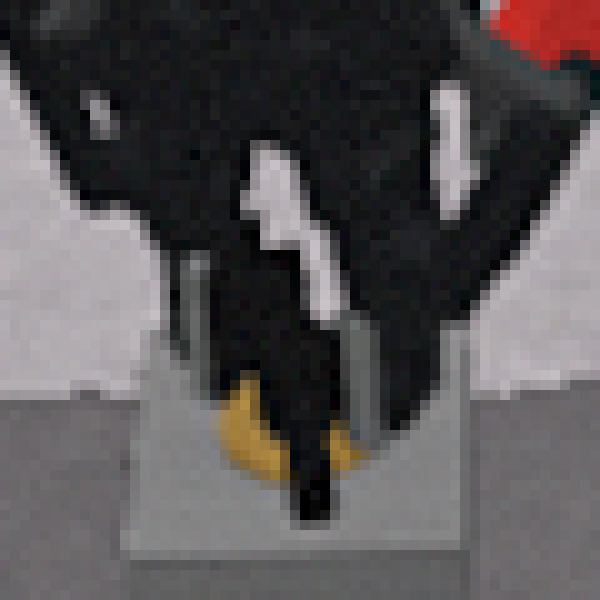

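```bash
python3 -c "
from h import *
for a in (-63,-69,-75):
  a=np.radians(a);c,s=.037*np.cos(a),.037*np.sin(a)
  for z in (.035,.037,.039,.042): print(round(np.degrees(a)),z,proj('side',[[.557-c,.268-s,z+d] for d in(-.007,.007)]).round(1).tolist())
"
```

```text
-63 0.035 [[251.1, 312.2], [250.8, 307.0]]
-63 0.037 [[251.1, 311.5], [250.8, 306.2]]
-63 0.039 [[251.0, 310.7], [250.7, 305.4]]
-63 0.042 [[251.0, 309.6], [250.6, 304.3]]
-69 0.035 [[249.3, 312.6], [248.9, 307.3]]
-69 0.037 [[249.2, 311.8], [248.8, 306.6]]
-69 0.039 [[249.1, 311.1], [248.8, 305.8]]
-69 0.042 [[249.1, 310.0], [248.7, 304.7]]
-75 0.035 [[247.3, 312.8], [247.0, 307.6]]
-75 0.037 [[247.3, 312.1], [246.9, 306.8]]
-75 0.039 [[247.2, 311.3], [246.8, 306.0]]
-75 0.042 [[247.1, 310.2], [246.8, 304.9]]
```

Request:
drive_tool(
  increments=[
    [[0, 0, 0, -6, 0.65], [0, 0, 0, 0, 0.65]],
  ],
)

```text
clock: 6.85
ee_pos: [0.5568, 0.2691, 0.0323]
tcp_rot: [0.833, 0.553, -0.0, 0.0]
contact_force: [0.7, -0.1, -0.1]
finger_gap: 0.0301
```

```bash
python3 -c "
from h import *
st()"
```

```text
t 6.85 pos [556.8 269.1  32.3] psi -22.8 q6 39.2 F [ 0.72 -0.1  -0.13] M [ 0.017 -0.063  0.027] gap 0.0301
```

Request:
drive_tool(
  increments=[
    [[0, 0, 0, -6, 0.65], [0, 0, 0, 0, 0.65]],
  ],
)

```text
clock: 7.05
ee_pos: [0.5574, 0.2694, 0.0325]
tcp_rot: [0.861, 0.509, 0.001, 0.0]
contact_force: [1.7, 0.6, -1.8]
finger_gap: 0.0302
```

```bash
python3 -c "
from h import *
st()
s=snap('side','side7')
cv2.imwrite('pics/crop7.png',cv2.resize(s[260:320,216:276],(600,600),interpolation=cv2.INTER_NEAREST)[:,:,::-1])"
```

```text
t 7.05 pos [557.4 269.4  32.5] psi -28.8 q6 45.2 F [ 1.67  0.56 -1.8 ] M [ 0.164 -0.422  0.08 ] gap 0.0302
```

View pics/crop7.png

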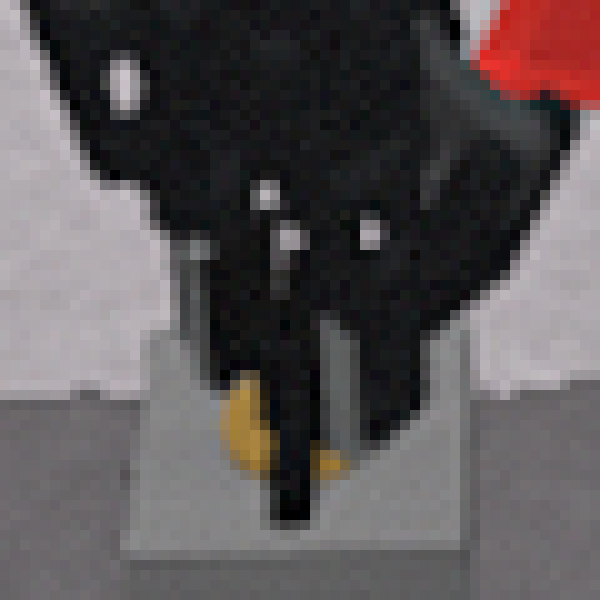

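Request:
drive_tool(
  increments=[
    [[0, 0, 0, -3, 0.65], [0, 0, 0, 0, 0.65]],
  ],
)

```text
clock: 7.3
ee_pos: [0.5573, 0.2693, 0.0325]
tcp_rot: [0.874, 0.486, 0.001, 0.0]
contact_force: [2.8, 1.1, -2.0]
finger_gap: 0.03
```

```bash
python3 -c "
from h import *
st()"
```

```text
t 7.3 pos [557.3 269.3  32.5] psi -31.8 q6 48.2 F [ 2.79  1.06 -1.99] M [ 0.21  -0.451  0.088] gap 0.03
```

L is home: the moment jumped and the wing bottom sits at row 312, as predicted. Next is the middle block, M.

Request:
drive_tool(
  increments=[
    [[0, 0, 0, 8.4, 0.65], [0, 0, 30, 8.4, 0.65], [0, 0, 45, 8.4, 0.65], [5, -20, 5, 8.4, 0.65], [10, -36, 0, 8.4, 0.65], [11, -38, 0, 8.4, 0.65], [11, -38, 0, 8.4, 0.65], [11, -38, 0, 8.4, 0.65], [11, -38, 0, 8.4, 0.65], [11, -38, 0, 8.4, 0.65], [11, -38, 0, 8.4, 0.65], [0, 0, 0, 8.4, 0.65]],
  ],
)

```text
clock: 8.5
ee_pos: [0.6383, -0.0195, 0.1125]
tcp_rot: [0.181, 0.983, -0.001, -0.0]
contact_force: [-0.1, 0.9, 0.5]
finger_gap: 0.0301
```

Request:
drive_tool(
  increments=[
    [[0, 0, 0, 8.5, 0.65], [0, 0, 0, 8.5, 0.65], [0, 0, 0, 8.5, 0.65], [0, 0, 0, 8.5, 0.65], [0, 0, 0, 8.5, 0.65], [0, 0, 0, 8.5, 0.65], [0, 0, 0, 8.5, 0.65], [0, 0, 0, 8.5, 0.65], [0, 0, 0, 8, 0.65], [0, 0, 0, 0, 0.65]],
  ],
)

```text
clock: 9.5
ee_pos: [0.637, -0.0147, 0.112]
tcp_rot: [-0.461, 0.887, 0.001, -0.001]
contact_force: [0.8, 0.3, 0.1]
finger_gap: 0.0297
```

```bash
python3 -c "
from h import *
st()
t=snap('top','top8');s=snap('side','side8')
cv2.imwrite('pics/crop8.png',np.hstack([cv2.resize(t[160:260,138:298],(640,400))[:,:,::-1]]))
cv2.imwrite('pics/crop8b.png',np.hstack([cv2.resize(s[260:320,216:276],(400,400))[:,:,::-1],cv2.resize(s[200:260,210:270],(400,400))[:,:,::-1]]))"
```

```text
t 9.5 pos [637.  -14.7 112. ] psi 145.0 q6 -155.4 F [0.76 0.32 0.12] M [-0.033 -0.015 -0.042] gap 0.0297
```

View pics/crop8.png

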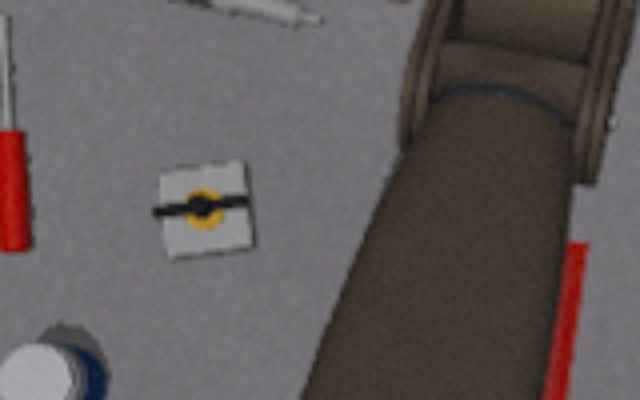

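View pics/crop8b.png

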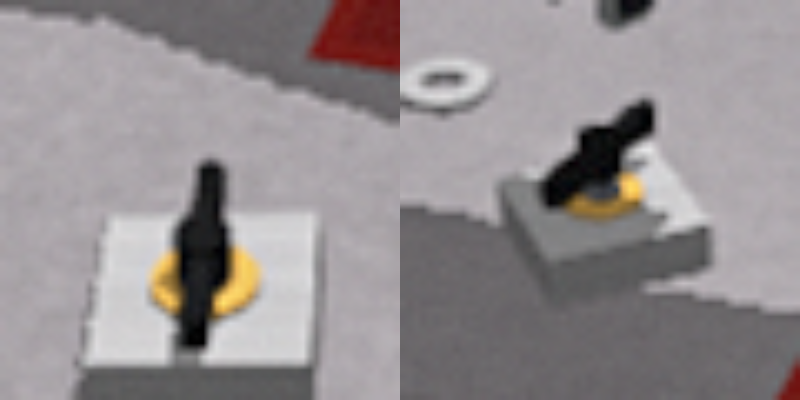

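```bash
python3 -c "
from h import *
t=cv2.imread('pics/top8.png')[...,::-1].copy();s=cv2.imread('pics/side8.png')[...,::-1].copy()
meas(t,s,(188,212),(246,302))
h=cv2.cvtColor(t[182:242,158:218],cv2.COLOR_RGB2HSV).astype(int)
cs,_=cv2.findContours(((h[...,2]>135)&(h[...,1]<60)).astype(np.uint8),0,2)
bp=cv2.boxPoints(cv2.minAreaRect(np.vstack([c for c in cs if cv2.contourArea(c)>8])))+[158,182]
print(np.mean([onz('top',*p,.024)[:2] for p in bp],0),bp.round(1).tolist())
"
```

```text
wing [0.558  0.2663 0.0315] miss 0.0017 ang 97.3 len 0.0767 69 133 [187.9 211. ] [245.8 298.4]
[0.55690232 0.26653298] [[176.5, 202.8], [197.4, 199.8], [200.3, 220.2], [179.5, 223.2]]
```

Request:
drive_tool(
  increments=[
    [[0, 0, -30, 0, 0.65], [0, 0, -20, 0, 0.65], [0, 0, -15, 0, 0.65], [0, 0, -15, 0, 0.65], [0, 0, 0, 0, 0.65]],
  ],
)

```text
clock: 10.1
ee_pos: [0.6361, -0.0146, 0.0297]
tcp_rot: [-0.46, 0.888, 0.001, -0.002]
contact_force: [0.4, 0.7, -1.1]
finger_gap: 0.0299
```

```bash
python3 -c "
from h import *
st()
s=snap('side','side9')
cv2.imwrite('pics/crop9.png',cv2.resize(s[190:250,210:270],(600,600),interpolation=cv2.INTER_NEAREST)[:,:,::-1])"
```

```text
t 10.1 pos [636.1 -14.6  29.7] psi 144.8 q6 -155.2 F [ 0.37  0.69 -1.06] M [0.01  0.008 0.041] gap 0.0299
```

View pics/crop9.png

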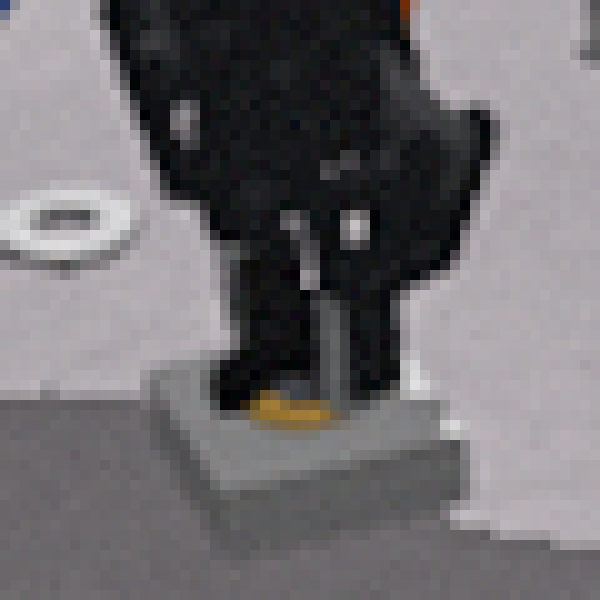

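L fell by about 11–12 mm over roughly 172° of wing turn, so it is right-hand and home, and its block hasn't moved. Now the test turn on M, also clockwise.

Request:
drive_tool(
  increments=[
    [[0, 0, 0, -8.5, 0.65], [0, 0, 0, -8.5, 0.65], [0, 0, 0, -8.5, 0.65], [0, 0, 0, -8.5, 0.65], [0, 0, 0, -8.5, 0.65], [0, 0, 0, -8.5, 0.65], [0, 0, 0, -8.5, 0.65], [0, 0, 0, -8.5, 0.65], [0, 0, 0, -8.5, 0.65], [0, 0, 0, -8.5, 0.65], [0, 0, 0, -8.5, 0.65], [0, 0, 0, 0, 0.65]],
  ],
)

```text
clock: 11.35
ee_pos: [0.6389, -0.015, 0.0338]
tcp_rot: [0.331, 0.943, 0.0, 0.001]
contact_force: [-0.6, -0.6, 0.7]
finger_gap: 0.03
```

```bash
python3 -c "
from h import *
st()
s=snap('side','side10')
cv2.imwrite('pics/crop10.png',cv2.resize(s[190:250,210:270],(600,600),interpolation=cv2.INTER_NEAREST)[:,:,::-1])
for a in (-10,0,6,12):
  a=np.radians(a);c,s=.037*np.cos(a),.037*np.sin(a)
  for z in (.042,.048,.053): print(round(np.degrees(a)),z,proj('side',[[.638-k*c,-.015-k*s,z+d] for k in (1,-1) for d in(-.007,.007)]).round(1).tolist())
"
```

```text
t 11.35 pos [638.9 -15.   33.8] psi 51.3 q6 -61.7 F [-0.58 -0.56  0.75] M [0.016 0.012 0.041] gap 0.03
-10 0.042 [[253.2, 227.5], [252.9, 223.0], [228.2, 223.3], [227.8, 218.9]]
-10 0.048 [[253.1, 225.6], [252.8, 221.1], [228.0, 221.4], [227.6, 217.0]]
-10 0.053 [[253.0, 224.0], [252.7, 219.5], [227.9, 219.8], [227.5, 215.4]]
0 0.042 [[253.9, 226.2], [253.6, 221.8], [227.4, 224.4], [227.0, 220.0]]
0 0.048 [[253.8, 224.4], [253.5, 219.9], [227.2, 222.6], [226.8, 218.1]]
0 0.053 [[253.7, 222.8], [253.4, 218.3], [227.0, 221.0], [226.6, 216.5]]
6 0.042 [[254.1, 225.5], [253.8, 221.1], [227.1, 225.2], [226.7, 220.7]]
6 0.048 [[254.0, 223.6], [253.7, 219.2], [226.9, 223.3], [226.5, 218.8]]
6 0.053 [[253.9, 222.0], [253.7, 217.5], [226.7, 221.7], [226.3, 217.2]]
12 0.042 [[254.1, 224.8], [253.9, 220.3], [226.9, 225.9], [226.5, 221.5]]
12 0.048 [[254.1, 222.9], [253.8, 218.4], [226.7, 224.0], [226.3, 219.6]]
12 0.053 [[254.0, 221.3], [253.7, 216.8], [226.6, 222.4], [226.2, 217.9]]
```

View pics/crop10.png

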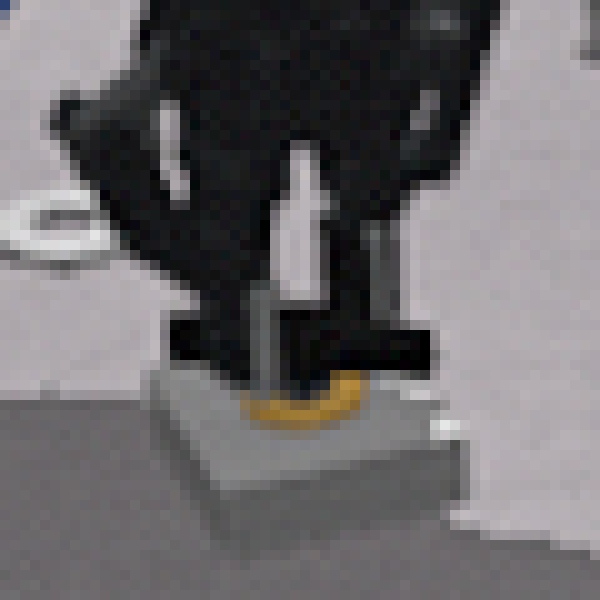

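M's wing ends, at about (253,227) and (227,226), are at 0.040, down from about 0.047. M is right-hand too. I'll continue it to its stop.

Request:
drive_tool(
  increments=[
    [[0, 0, 0, -8, 0.65], [0, 0, 0, -8, 0.65], [0, 0, 0, 0, 0.65]],
  ],
)

```text
clock: 11.7
ee_pos: [0.6383, -0.0149, 0.0331]
tcp_rot: [0.458, 0.889, 0.0, 0.001]
contact_force: [0.6, -0.1, 0.1]
finger_gap: 0.0301
```

```bash
python3 -c "
from h import *
st()"
```

```text
t 11.7 pos [638.3 -14.9  33.1] psi 35.4 q6 -45.9 F [ 0.63 -0.07  0.06] M [0.001 0.011 0.009] gap 0.0301
```

Request:
drive_tool(
  increments=[
    [[0, 0, 0, -7, 0.65], [0, 0, 0, 0, 0.65]],
  ],
)

```text
clock: 11.9
ee_pos: [0.6382, -0.0148, 0.0328]
tcp_rot: [0.511, 0.86, 0.0, 0.0]
contact_force: [-0.3, 0.2, 0.7]
finger_gap: 0.0297
```

```bash
python3 -c "
from h import *
st()"
```

```text
t 11.9 pos [638.2 -14.8  32.8] psi 28.5 q6 -39.0 F [-0.33  0.17  0.68] M [ 0.028 -0.044 -0.025] gap 0.0297
```

Request:
drive_tool(
  increments=[
    [[0, 0, 0, -7, 0.65], [0, 0, 0, 0, 0.65]],
  ],
)

```text
clock: 12.1
ee_pos: [0.638, -0.0149, 0.0326]
tcp_rot: [0.562, 0.827, 0.0, 0.0]
contact_force: [0.5, 0.2, -0.3]
finger_gap: 0.0301
```

```bash
python3 -c "
from h import *
st()"
```

```text
t 12.1 pos [638.  -14.9  32.6] psi 21.6 q6 -32.0 F [ 0.5   0.2  -0.28] M [ 0.065 -0.074 -0.014] gap 0.0301
```

Request:
drive_tool(
  increments=[
    [[0, 0, 0, -7, 0.65], [0, 0, 0, 0, 0.65]],
  ],
)

```text
clock: 12.3
ee_pos: [0.6379, -0.0149, 0.0325]
tcp_rot: [0.612, 0.791, 0.0, 0.0]
contact_force: [1.3, 0.2, -0.1]
finger_gap: 0.0299
```

```bash
python3 -c "
from h import *
st()
s=snap('side','side11')
cv2.imwrite('pics/crop11.png',cv2.resize(s[190:250,210:270],(600,600),interpolation=cv2.INTER_NEAREST)[:,:,::-1])
for a in (-33,-40,-47):
  a=np.radians(a);c,s=.037*np.cos(a),.037*np.sin(a)
  for z in (.035,.037,.039,.041,.044): print(round(np.degrees(a)),z,proj('side',[[.638-k*c,-.015-k*s,z+d] for k in (1,-1) for d in(-.007,.007)]).round(1).tolist())
"
```

```text
t 12.3 pos [637.9 -14.9  32.5] psi 14.6 q6 -25.0 F [ 1.33  0.24 -0.09] M [ 0.028 -0.059 -0.048] gap 0.0299
-33 0.035 [[250.2, 232.2], [250.0, 227.8], [231.5, 223.0], [231.2, 218.7]]
-33 0.037 [[250.2, 231.6], [249.9, 227.1], [231.5, 222.4], [231.1, 218.1]]
-33 0.039 [[250.2, 230.9], [249.9, 226.5], [231.4, 221.8], [231.1, 217.4]]
-33 0.041 [[250.1, 230.3], [249.9, 225.8], [231.4, 221.2], [231.0, 216.8]]
-33 0.044 [[250.1, 229.4], [249.8, 224.9], [231.3, 220.3], [230.9, 215.9]]
-40 0.035 [[249.0, 232.9], [248.7, 228.4], [232.8, 222.4], [232.5, 218.1]]
-40 0.037 [[248.9, 232.2], [248.6, 227.7], [232.8, 221.8], [232.4, 217.5]]
-40 0.039 [[248.9, 231.6], [248.6, 227.1], [232.7, 221.2], [232.4, 216.9]]
-40 0.041 [[248.8, 231.0], [248.6, 226.5], [232.7, 220.6], [232.3, 216.2]]
-40 0.044 [[248.8, 230.0], [248.5, 225.5], [232.6, 219.7], [232.2, 215.3]]
-47 0.035 [[247.5, 233.4], [247.3, 229.0], [234.2, 221.9], [233.8, 217.6]]
-47 0.037 [[247.5, 232.8], [247.2, 228.3], [234.1, 221.3], [233.8, 217.0]]
-47 0.039 [[247.5, 232.2], [247.2, 227.7], [234.1, 220.7], [233.7, 216.3]]
-47 0.041 [[247.4, 231.5], [247.1, 227.0], [234.0, 220.1], [233.7, 215.7]]
-47 0.044 [[247.4, 230.6], [247.1, 226.0], [234.0, 219.1], [233.6, 214.8]]
```

View pics/crop11.png

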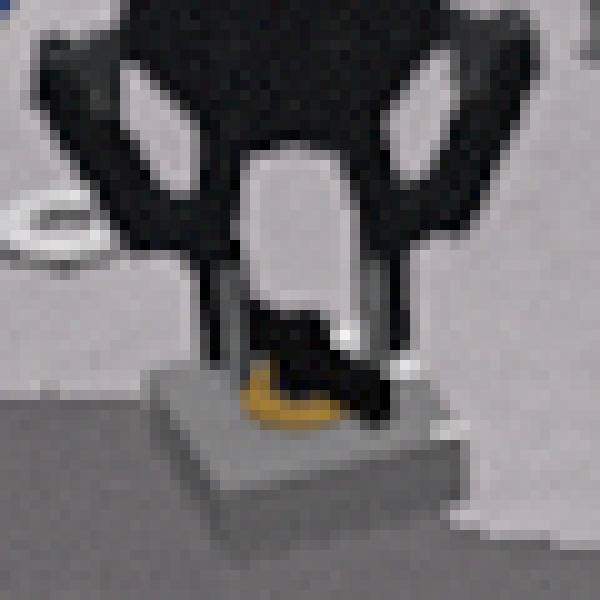

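Request:
drive_tool(
  increments=[
    [[0, 0, 0, -6, 0.65], [0, 0, 0, 0, 0.65]],
  ],
)

```text
clock: 12.55
ee_pos: [0.6378, -0.0149, 0.0324]
tcp_rot: [0.652, 0.758, -0.0, 0.0]
contact_force: [1.2, 0.4, 0.4]
finger_gap: 0.0298
```

```bash
python3 -c "
from h import *
st()"
```

```text
t 12.55 pos [637.8 -14.9  32.4] psi 8.6 q6 -19.0 F [1.2  0.44 0.35] M [-0.016 -0.086 -0.   ] gap 0.0298
```

Request:
drive_tool(
  increments=[
    [[0, 0, 0, -6, 0.65], [0, 0, 0, 0, 0.65]],
  ],
)

```text
clock: 12.75
ee_pos: [0.6378, -0.0149, 0.0324]
tcp_rot: [0.691, 0.723, -0.0, 0.0]
contact_force: [-0.2, -0.2, -0.7]
finger_gap: 0.0297
```

```bash
python3 -c "
from h import *
st()"
```

```text
t 12.75 pos [637.8 -14.9  32.4] psi 2.6 q6 -13.0 F [-0.16 -0.2  -0.72] M [ 0.063  0.019 -0.028] gap 0.0297
```

Request:
drive_tool(
  increments=[
    [[0, 0, 0, -6, 0.65], [0, 0, 0, 0, 0.65]],
  ],
)

```text
clock: 12.95
ee_pos: [0.638, -0.0147, 0.0324]
tcp_rot: [0.728, 0.686, 0.0, 0.0]
contact_force: [0.9, 1.5, -1.0]
finger_gap: 0.0301
```

```bash
python3 -c "
from h import *
st()"
```

```text
t 12.95 pos [638.  -14.7  32.4] psi -3.4 q6 -7.0 F [ 0.89  1.49 -1.03] M [ 0.11  -0.11  -0.019] gap 0.0301
```

Request:
drive_tool(
  increments=[
    [[0, 0, 0, -6, 0.65], [0, 0, 0, 0, 0.65]],
  ],
)

```text
clock: 13.15
ee_pos: [0.6382, -0.0146, 0.0324]
tcp_rot: [0.763, 0.647, 0.001, 0.0]
contact_force: [2.4, 2.6, -1.3]
finger_gap: 0.0296
```

```bash
python3 -c "
from h import *
st()
s=snap('side','side12')
cv2.imwrite('pics/crop12.png',cv2.resize(s[190:250,210:270],(600,600),interpolation=cv2.INTER_NEAREST)[:,:,::-1])"
```

```text
t 13.15 pos [638.2 -14.6  32.4] psi -9.4 q6 -1.0 F [ 2.38  2.61 -1.31] M [ 0.381 -0.282 -0.017] gap 0.0296
```

View pics/crop12.png

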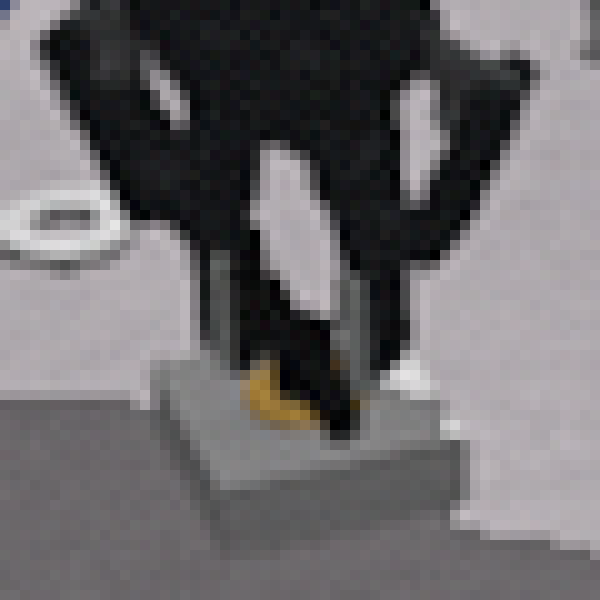

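M's force is rising at the stop after about 128° and the wing end is at the expected home row, so M is home. R must then be the left-hand one. I'll try it anticlockwise and look for it going in.

Request:
drive_tool(
  increments=[
    [[0, 0, 0, 8, 0.65], [0, 0, 30, 4, 0.65], [0, 0, 45, 0, 0.65], [-6, -21, 5, -8.5, 0.65], [-11, -37, 0, -8.5, 0.65], [-11, -37, 0, -8.5, 0.65], [-11, -37, 0, -8.5, 0.65], [-11, -37, 0, -8.5, 0.65], [-11, -37, 0, -8.5, 0.65], [-11, -37, 0, -8.5, 0.65], [-9, -28, 0, -8.5, 0.65], [0, 0, 0, -8.5, 0.65]],
  ],
)

```text
clock: 14.4
ee_pos: [0.5551, -0.2899, 0.1126]
tcp_rot: [0.991, 0.135, -0.001, 0.001]
contact_force: [0.6, 0.1, 0.2]
finger_gap: 0.0297
```

Request:
drive_tool(
  increments=[
    [[0, 0, 0, -8.5, 0.65], [0, 0, 0, -8.5, 0.65], [0, 0, 0, -8.5, 0.65], [0, 0, 0, -8.5, 0.65], [0, 0, 0, -8.5, 0.65], [0, 0, 0, -8.5, 0.65], [0, 0, 0, -8.5, 0.65], [0, 0, 0, 0, 0.65]],
  ],
)

```text
clock: 15.2
ee_pos: [0.5563, -0.286, 0.1123]
tcp_rot: [0.929, -0.37, -0.001, 0.0]
contact_force: [0.2, 0.6, -0.2]
finger_gap: 0.0299
```

```bash
python3 -c "
from h import *
st()
t=snap('top','top13');s=snap('side','side13')
meas(t,s,(188,212),(246,302))
meas(t,s,(277,188),(240,230))
cv2.imwrite('pics/crop13.png',np.hstack([cv2.resize(t[160:220,247:307],(380,380))[:,:,::-1],cv2.resize(s[200:260,210:270],(400,380))[:,:,::-1]]))"
```

```text
t 15.2 pos [ 556.3 -286.   112.3] psi -133.5 q6 97.0 F [ 0.24  0.56 -0.21] M [ 0.016  0.04  -0.007] gap 0.0299
wing [0.5579 0.2669 0.0321] miss 0.0016 ang 97.8 len 0.0743 67 133 [187.7 211. ] [245.8 298.4]
wing [ 0.6386 -0.0154  0.034 ] miss 0.002 ang 121.0 len 0.0703 66 73 [276.6 186.3] [240.  225.5]
```

View pics/crop13.png

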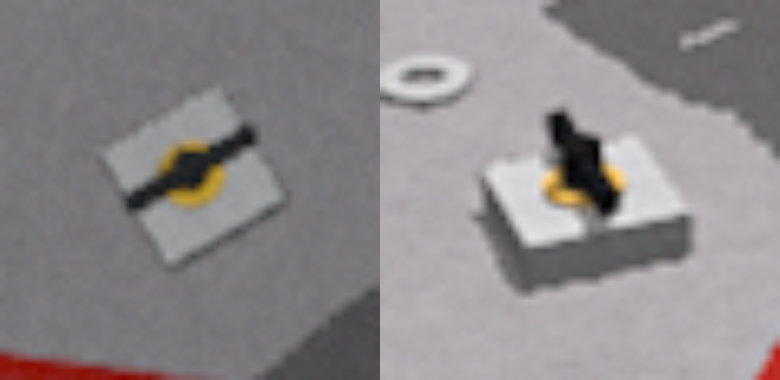

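M's head dropped 9 mm (predicted 8.5), so it is home. Now I'll descend on R.

Request:
drive_tool(
  increments=[
    [[1, 0, -30, 0, 0.65], [0, 0, -20, 0, 0.65], [0, 0, -15, 0, 0.65], [0, 0, -15, 0, 0.65], [0, 0, 0, 0, 0.65]],
  ],
)

```text
clock: 15.8
ee_pos: [0.5564, -0.2849, 0.0298]
tcp_rot: [0.928, -0.372, -0.002, -0.001]
contact_force: [-0.1, 0.6, -0.7]
finger_gap: 0.0297
```

```bash
python3 -c "
from h import *
st()
s=snap('side','side14')
cv2.imwrite('pics/crop14.png',cv2.resize(s[155:205,259:309],(600,600),interpolation=cv2.INTER_NEAREST)[:,:,::-1])"
```

```text
t 15.8 pos [ 556.4 -284.9   29.8] psi -133.6 q6 97.2 F [-0.08  0.65 -0.69] M [-0.018 -0.008  0.007] gap 0.0297
```

View pics/crop14.png

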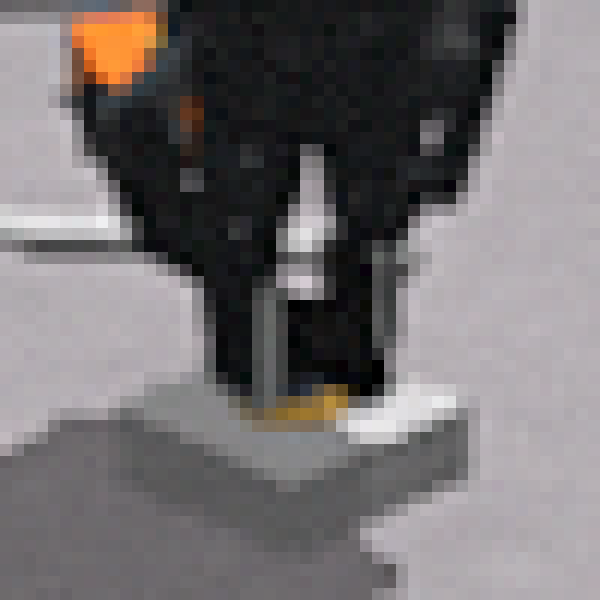

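Request:
drive_tool(
  increments=[
    [[0, 0, 0, 8.5, 0.65], [0, 0, 0, 8.5, 0.65], [0, 0, 0, 8.5, 0.65], [0, 0, 0, 8.5, 0.65], [0, 0, 0, 8.5, 0.65], [0, 0, 0, 8.5, 0.65], [0, 0, 0, 8.5, 0.65], [0, 0, 0, 8.5, 0.65], [0, 0, 0, 8.5, 0.65], [0, 0, 0, 8.5, 0.65], [0, 0, 0, 8.5, 0.65], [0, 0, 0, 0, 0.65]],
  ],
)

```text
clock: 17.05
ee_pos: [0.5587, -0.2866, 0.0338]
tcp_rot: [0.907, 0.421, 0.001, 0.001]
contact_force: [-0.3, 0.2, 0.2]
finger_gap: 0.0296
```

```bash
python3 -c "
from h import *
st()
s=snap('side','side15')
cv2.imwrite('pics/crop15.png',cv2.resize(s[155:205,259:309],(600,600),interpolation=cv2.INTER_NEAREST)[:,:,::-1])
for a in (3,10,17):
  a=np.radians(a);c,s=.037*np.cos(a),.037*np.sin(a)
  for z in (.037,.040,.043,.046,.050): print(round(np.degrees(a)),z,proj('side',[[.557-k*c,-.286-k*s,z+d] for k in (1,-1) for d in(-.007,.007)]).round(1).tolist())
"
```

```text
t 17.05 pos [ 558.7 -286.6   33.8] psi -40.2 q6 3.8 F [-0.31  0.21  0.21] M [-0.04 -0.02 -0.04] gap 0.0296
3 0.037 [[295.3, 186.4], [295.3, 182.5], [272.9, 185.7], [272.8, 181.8]]
3 0.04 [[295.3, 185.5], [295.3, 181.6], [272.9, 184.8], [272.8, 181.0]]
3 0.043 [[295.3, 184.7], [295.3, 180.8], [272.8, 184.0], [272.7, 180.1]]
3 0.046 [[295.3, 183.9], [295.3, 180.0], [272.8, 183.2], [272.7, 179.3]]
3 0.05 [[295.3, 182.8], [295.3, 178.8], [272.8, 182.1], [272.7, 178.2]]
10 0.037 [[295.3, 185.8], [295.3, 181.9], [272.8, 186.3], [272.7, 182.4]]
10 0.04 [[295.3, 184.9], [295.3, 181.1], [272.8, 185.4], [272.7, 181.6]]
10 0.043 [[295.3, 184.1], [295.3, 180.2], [272.8, 184.6], [272.7, 180.7]]
10 0.046 [[295.3, 183.3], [295.3, 179.4], [272.7, 183.8], [272.7, 179.9]]
10 0.05 [[295.3, 182.2], [295.3, 178.3], [272.7, 182.7], [272.6, 178.8]]
17 0.037 [[295.1, 185.2], [295.1, 181.3], [272.9, 186.8], [272.8, 183.0]]
17 0.04 [[295.1, 184.4], [295.2, 180.5], [272.9, 186.0], [272.8, 182.1]]
17 0.043 [[295.1, 183.5], [295.2, 179.6], [272.9, 185.2], [272.8, 181.3]]
17 0.046 [[295.1, 182.7], [295.2, 178.8], [272.8, 184.4], [272.7, 180.5]]
17 0.05 [[295.1, 181.6], [295.2, 177.7], [272.8, 183.2], [272.7, 179.3]]
```

View pics/crop15.png

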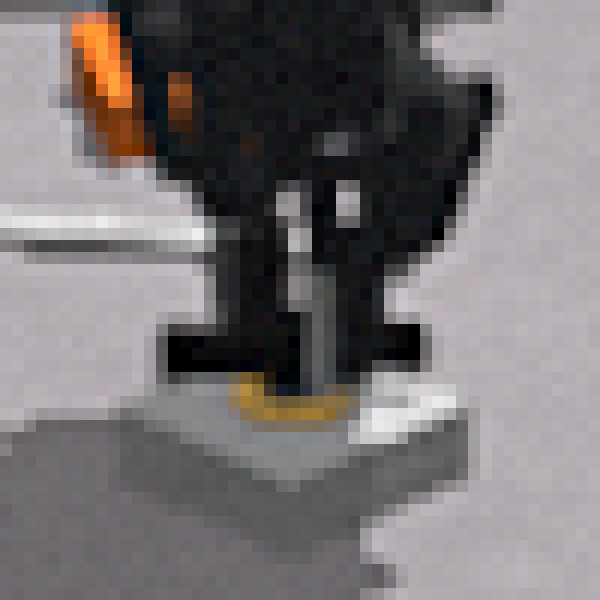

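R's wing ends are at rows 185.8 and 186.5, which puts the head at about 0.038–0.039, down from about 0.045. Anticlockwise drives it in, so R is left-hand. I'll step it to its stop.

Request:
drive_tool(
  increments=[
    [[0, 0, 0, 6, 0.65], [0, 0, 0, 0, 0.65]],
  ],
)

```text
clock: 17.3
ee_pos: [0.5585, -0.2863, 0.0333]
tcp_rot: [0.884, 0.467, 0.0, 0.001]
contact_force: [0.5, -0.6, 0.6]
finger_gap: 0.0297
```

```bash
python3 -c "
from h import *
st()"
```

```text
t 17.3 pos [ 558.5 -286.3   33.3] psi -34.3 q6 -2.1 F [ 0.54 -0.64  0.61] M [-0.078 -0.088 -0.004] gap 0.0297
```

Request:
drive_tool(
  increments=[
    [[0, 0, 0, 6, 0.65], [0, 0, 0, 0, 0.65]],
  ],
)

```text
clock: 17.5
ee_pos: [0.5583, -0.2861, 0.0329]
tcp_rot: [0.859, 0.512, 0.0, 0.001]
contact_force: [0.6, -0.8, 0.4]
finger_gap: 0.0301
```

```bash
python3 -c "
from h import *
st()"
```

```text
t 17.5 pos [ 558.3 -286.1   32.9] psi -28.4 q6 -8.0 F [ 0.61 -0.76  0.44] M [-0.077 -0.073  0.034] gap 0.0301
```

Request:
drive_tool(
  increments=[
    [[0, 0, 0, 6, 0.65], [0, 0, 0, 0, 0.65]],
  ],
)

```text
clock: 17.7
ee_pos: [0.558, -0.2859, 0.0326]
tcp_rot: [0.831, 0.556, 0.0, 0.0]
contact_force: [1.7, 0.3, -1.0]
finger_gap: 0.0299
```

```bash
python3 -c "
from h import *
st()"
```

```text
t 17.7 pos [ 558.  -285.9   32.6] psi -22.4 q6 -14.0 F [ 1.73  0.34 -0.96] M [-0.057 -0.123 -0.011] gap 0.0299
```

Request:
drive_tool(
  increments=[
    [[0, 0, 0, 6, 0.65], [0, 0, 0, 0, 0.65]],
  ],
)

```text
clock: 17.9
ee_pos: [0.5579, -0.2858, 0.0324]
tcp_rot: [0.801, 0.599, 0.0, -0.0]
contact_force: [0.3, -0.4, 0.2]
finger_gap: 0.0297
```

```bash
python3 -c "
from h import *
st()"
```

```text
t 17.9 pos [ 557.9 -285.8   32.4] psi -16.5 q6 -19.9 F [ 0.33 -0.36  0.24] M [ 0.016 -0.078  0.035] gap 0.0297
```

Request:
drive_tool(
  increments=[
    [[0, 0, 0, 6, 0.65], [0, 0, 0, 0, 0.65]],
  ],
)

```text
clock: 18.1
ee_pos: [0.5577, -0.2858, 0.0323]
tcp_rot: [0.769, 0.64, -0.0, -0.0]
contact_force: [0.4, -0.0, 0.7]
finger_gap: 0.03
```

```bash
python3 -c "
from h import *
st()"
```

```text
t 18.1 pos [ 557.7 -285.8   32.3] psi -10.5 q6 -25.9 F [ 0.45 -0.04  0.65] M [-0.039 -0.042  0.008] gap 0.03
```

Request:
drive_tool(
  increments=[
    [[0, 0, 0, 6, 0.65], [0, 0, 0, 0, 0.65]],
  ],
)

```text
clock: 18.3
ee_pos: [0.558, -0.2861, 0.0325]
tcp_rot: [0.734, 0.679, -0.0, 0.0]
contact_force: [0.1, -0.9, -1.1]
finger_gap: 0.0294
```

```bash
python3 -c "
from h import *
st()"
```

```text
t 18.3 pos [ 558.  -286.1   32.5] psi -4.5 q6 -31.9 F [ 0.09 -0.9  -1.14] M [-0.136 -0.118 -0.097] gap 0.0294
```

Request:
drive_tool(
  increments=[
    [[0, 0, 0, 6, 0.65], [0, 0, 0, 0, 0.65]],
  ],
)

```text
clock: 18.5
ee_pos: [0.5582, -0.2864, 0.0325]
tcp_rot: [0.698, 0.716, 0.0, 0.001]
contact_force: [2.4, -1.8, -1.6]
finger_gap: 0.0297
```

```bash
python3 -c "
from h import *
st()
s=snap('side','side16')
cv2.imwrite('pics/crop16.png',cv2.resize(s[155:205,259:309],(600,600),interpolation=cv2.INTER_NEAREST)[:,:,::-1])"
```

```text
t 18.5 pos [ 558.2 -286.4   32.5] psi 1.5 q6 -37.9 F [ 2.38 -1.78 -1.57] M [-0.348 -0.286 -0.025] gap 0.0297
```

View pics/crop16.png

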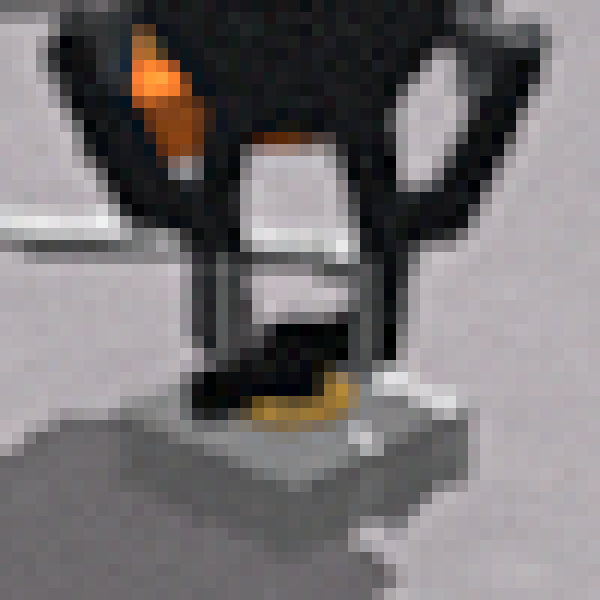

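R's stop is reached with the same rise in force, so it is home. Now I'll lift off, open, and line the jaws up across the block sides at -37.5°. That keeps the fingers clear of the wings, which lie near 50°.

Request:
drive_tool(
  increments=[
    [[0, 0, 0, -8, 0.65], [0, 0, 25, -5, 0.65], [0, 0, 35, -4, 0.65], [0, 0, 10, -8, 0.2], [0, 0, 0, -8, 0], [-1, -1, 0, -6, 0], [0, 0, 0, 0, 0], [0, 0, 0, 0, 0]],
  ],
)

```text
clock: 19.35
ee_pos: [0.5565, -0.2864, 0.1021]
tcp_rot: [0.896, 0.444, -0.0, -0.001]
contact_force: [0.0, 0.0, 0.5]
finger_gap: 0.0858
```

```bash
python3 -c "
from h import *
st()
s=snap('side','side17');t=snap('top','top17')
cv2.imwrite('pics/crop17.png',np.hstack([cv2.resize(s[145:215,249:319],(400,400),interpolation=cv2.INTER_CUBIC)[:,:,::-1],cv2.resize(t[177:247,327:397],(400,400),interpolation=cv2.INTER_CUBIC)[:,:,::-1]]))
a=np.radians(52.5)
for A in (52.5,):
  for dx,dy in((1,1),(1,-1),(-1,-1),(-1,1)):
    a=np.radians(A);p=np.array([.5575,-.2863])+.035*(dx*np.array([np.cos(a),np.sin(a)])+dy*np.array([-np.sin(a),np.cos(a)]))
    print(proj('side',[*p,.024]).round(1),proj('top',[*p,.024]).round(1))
"
```

```text
t 19.35 pos [ 556.5 -286.4  102.1] psi -37.2 q6 0.7 F [0.01 0.02 0.54] M [-0.046  0.013  0.03 ] gap 0.0858
[[283.8 194.4]] [[346.2 213.8]]
[[268.9 187.7]] [[359.2 196.7]]
[[284.1 181.3]] [[377.  209.9]]
[[298.9 187.6]] [[364.  227.2]]
```

View pics/crop17.png

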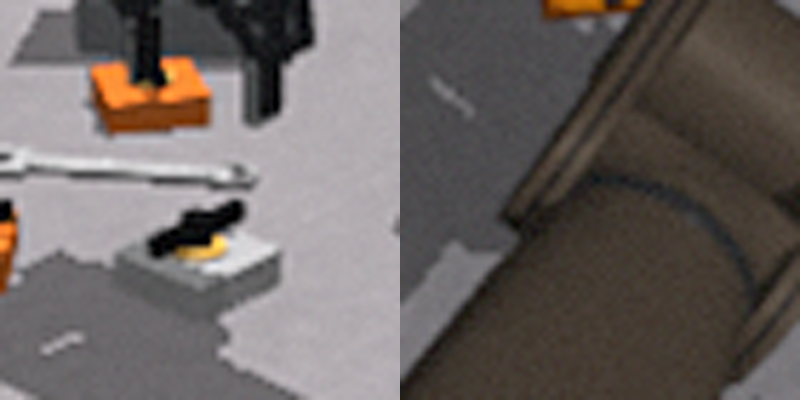

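```bash
python3 -c "
from h import *
for f in ('side0','side17'):
  s=cv2.imread(f'pics/{f}.png'); h=cv2.cvtColor(s,cv2.COLOR_BGR2GRAY)
  print(f); 
  # bottom silhouette rows / left-right extremes by hand crop
  cv2.imwrite(f'pics/x_{f}.png',cv2.resize(s[172:207,262:306],(528,420),interpolation=cv2.INTER_NEAREST))
a=cv2.imread('pics/x_side0.png');b=cv2.imread('pics/x_side17.png');cv2.imwrite('pics/x.png',np.vstack([a[:300],b[:300]]))
"
```

```text
side0
side17
```

View pics/x.png

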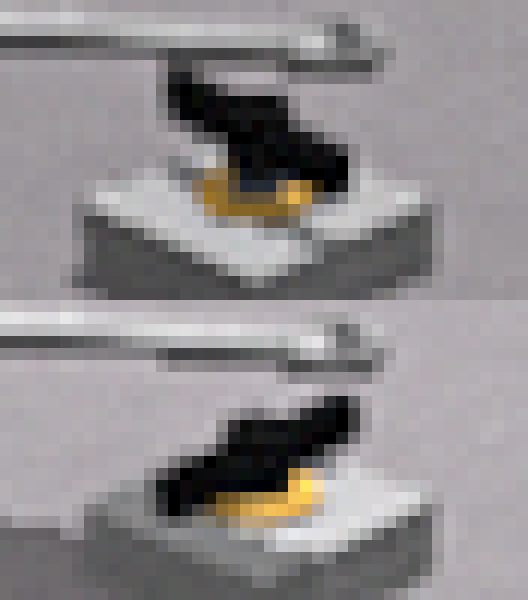

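The block hasn't moved and its wing is clearly lower. Descending around the block.

Request:
drive_tool(
  increments=[
    [[1, 0, -40, 0, 0], [0, 0, -30, 0, 0], [0, 0, -15, 0, 0], [0, 0, -10, 0, 0], [0, 0, 0, 0, 0]],
  ],
)

```text
clock: 19.95
ee_pos: [0.5573, -0.2865, 0.0062]
tcp_rot: [0.896, 0.445, -0.0, -0.001]
contact_force: [0.2, 0.3, 0.1]
finger_gap: 0.0851
```

```bash
python3 -c "
from h import *
st()
s=snap('side','side18')
cv2.imwrite('pics/crop18.png',cv2.resize(s[145:215,249:319],(600,600),interpolation=cv2.INTER_CUBIC)[:,:,::-1])"
```

```text
t 19.95 pos [ 557.3 -286.5    6.2] psi -37.2 q6 0.7 F [0.22 0.3  0.08] M [ 0.025 -0.012  0.027] gap 0.0851
```

View pics/crop18.png

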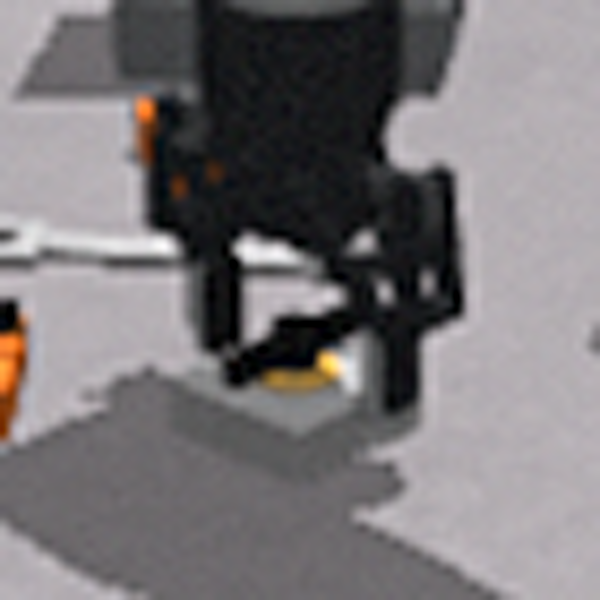

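Request:
drive_tool(
  increments=[
    [[0, 0, -5, 0, 0], [0, 0, -4, 0, 0], [0, 0, 0, 0, 0.1], [0, 0, 0, 0, 0.2], [0, 0, 0, 0, 0.3], [0, 0, 0, 0, 0.3]],
  ],
  grip_force=25,
)

```text
clock: 20.6
ee_pos: [0.5586, -0.2874, -0.0009]
tcp_rot: [0.896, 0.445, 0.001, 0.001]
contact_force: [1.3, -1.0, 0.8]
finger_gap: 0.0691
```

```bash
python3 -c "
from h import *
st()"
```

```text
t 20.6 pos [ 558.6 -287.4   -0.9] psi -37.2 q6 0.7 F [ 1.25 -1.    0.75] M [-0.194 -0.248  0.064] gap 0.0691
```

Gripped, the gap reads 69.1 mm. I'll loosen to a slight cage so no vertical motion is carried into the block, turn the cage to face the travel direction, and push.

Request:
drive_tool(
  increments=[
    [[0, 0, 0, 0, 0.16], [0, 0, 0, 0, 0.16], [0, 0, 0, -5, 0.16], [0, 0, 0, -6, 0.16], [0, 0, 0, -6, 0.16], [0, 0, 0, -6, 0.16], [0, 0, 0, -6, 0.16], [0, 0, 0, -5, 0.16], [0, 0, 0, -3, 0.16], [0, 0, 0, 0, 0.16]],
  ],
  grip_force=20,
)

```text
clock: 21.6
ee_pos: [0.5576, -0.2867, -0.0015]
tcp_rot: [0.991, 0.137, -0.0, -0.0]
contact_force: [-0.3, -0.2, 0.9]
finger_gap: 0.0719
```

```bash
python3 -c "
from h import *
st()
s=snap('side','side19')
cv2.imwrite('pics/crop19.png',cv2.resize(s[145:215,249:319],(600,600),interpolation=cv2.INTER_CUBIC)[:,:,::-1])"
```

```text
t 21.6 pos [ 557.6 -286.7   -1.5] psi -74.2 q6 37.7 F [-0.27 -0.2   0.86] M [-0.039 -0.017 -0.073] gap 0.0719
```

View pics/crop19.png

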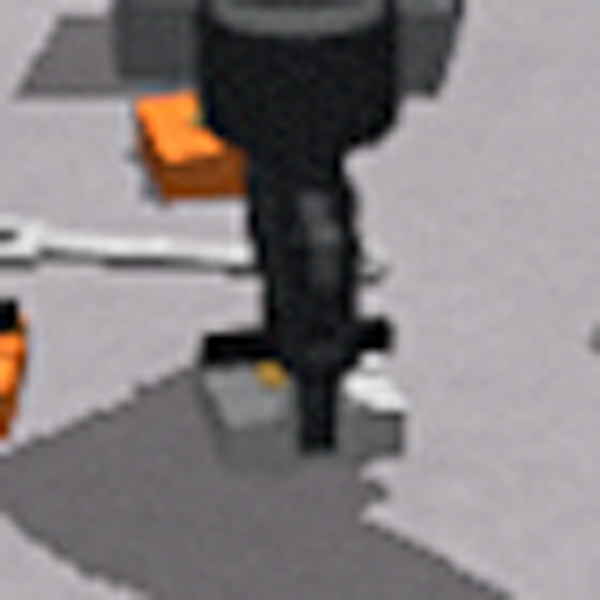

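The block turned with the cage and is flat on the bench. Now pushing toward the square.

Request:
drive_tool(
  increments=[
    [[-1.4, 5, 0, 0, 0.16], [-2.8, 10, 0, 0, 0.16], [-3.9, 14, 0, 0, 0.16], [-3.9, 14, 0, 0, 0.16], [-3.9, 14, 0, 0, 0.16], [-3.9, 14, 0, 0, 0.16], [-3.9, 14, 0, 0, 0.16], [-3.9, 14, 0, 0, 0.16], [-3.9, 14, 0, 0, 0.16], [-2.8, 10, 0, 0, 0.16], [-1.4, 5, 0, 0, 0.16], [0, 0, 0, 0, 0.16]],
  ],
)

```text
clock: 22.85
ee_pos: [0.5219, -0.158, -0.0016]
tcp_rot: [0.99, 0.138, -0.0, -0.001]
contact_force: [0.3, -0.9, -0.0]
finger_gap: 0.0716
```

```bash
python3 -c "
from h import *
st()
s=snap('side','side20')
cv2.imwrite('pics/crop20.png',cv2.resize(s[155:275,230:350],(600,600),interpolation=cv2.INTER_CUBIC)[:,:,::-1])"
```

```text
t 22.85 pos [ 521.9 -158.    -1.6] psi -74.2 q6 46.6 F [ 0.28 -0.88 -0.04] M [-0.092 -0.115 -0.028] gap 0.0716
```

View pics/crop20.png

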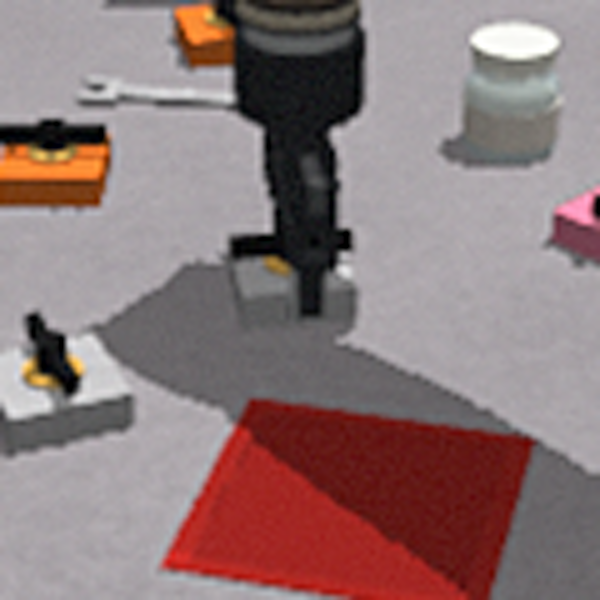

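The push is tracking well and the block is square in the cage. Continuing.

Request:
drive_tool(
  increments=[
    [[-1.4, 5, 0, 0, 0.16], [-3, 10, 0, 0, 0.16], [-4.2, 15, 0, 0, 0.16], [-4.2, 15, 0, 0, 0.16], [-4.2, 15, 0, 0, 0.16], [-4.2, 15, 0, 0, 0.16], [-4.2, 15, 0, 0, 0.16], [-4.2, 15, 0, 0, 0.16], [-4.2, 15, 0, 0, 0.16], [-3, 10, 0, 0, 0.16], [-1.4, 5, 0, 0, 0.16], [0, 0, 0, 0, 0.16]],
  ],
)

```text
clock: 24.1
ee_pos: [0.4835, -0.0231, -0.0017]
tcp_rot: [0.991, 0.137, -0.0, -0.001]
contact_force: [0.9, -0.5, 0.8]
finger_gap: 0.0718
```

Request:
drive_tool(
  increments=[
    [[-1.4, 5, 0, 0, 0.16], [-3, 10, 0, 0, 0.16], [-4.2, 15, 0, 0, 0.16], [-4.2, 15, 0, 0, 0.16], [-3.8, 14, 0, 0, 0.16], [-2.4, 9, 0, 0, 0.16], [-1.4, 4, 0, 0, 0.16], [0, 0, 0, 0, 0.16], [0, 0, 0, 0, 0.16]],
  ],
)

```text
clock: 25.0
ee_pos: [0.4628, 0.0486, -0.002]
tcp_rot: [0.991, 0.137, -0.001, -0.001]
contact_force: [-0.2, -0.2, 0.7]
finger_gap: 0.0716
```

```bash
python3 -c "
from h import *
st()
s=snap('side','side21')
cv2.imwrite('pics/crop21.png',cv2.resize(s[175:315,230:370],(600,600),interpolation=cv2.INTER_CUBIC)[:,:,::-1])"
```

```text
t 25.0 pos [462.8  48.6  -2. ] psi -74.2 q6 67.6 F [-0.15 -0.15  0.7 ] M [ 0.015 -0.046 -0.013] gap 0.0716
```

View pics/crop21.png

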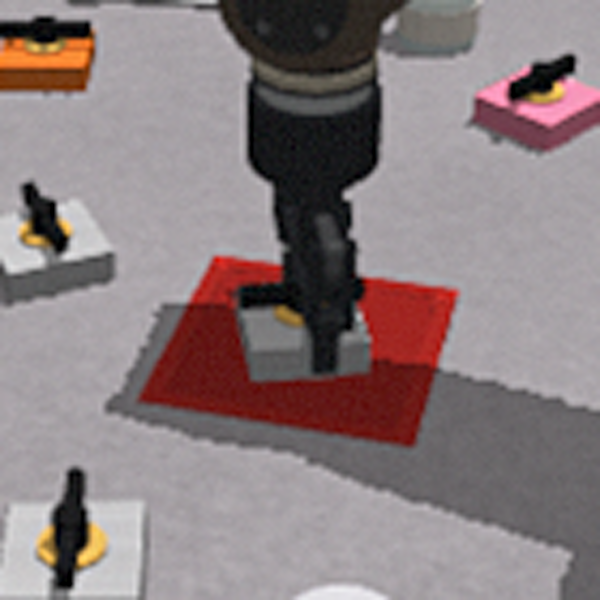

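The block stands within the square. Opening, lifting straight up, and moving clear for a check.

Request:
drive_tool(
  increments=[
    [[0, 0, 0, 0, 0], [0, 0, 0, 0, 0], [0, 0, 0, 0, 0], [0, 0, 8, 0, 0], [0, 0, 20, 0, 0], [0, 0, 40, 0, 0], [0, 0, 45, 0, 0], [0, 0, 45, 0, 0], [0, 0, 45, 0, 0], [0, 0, 30, 0, 0], [0, 0, 0, 0, 0]],
  ],
)

```text
clock: 26.15
ee_pos: [0.4664, 0.0479, 0.2381]
tcp_rot: [0.99, 0.137, 0.006, 0.001]
contact_force: [0.1, -0.5, 1.0]
finger_gap: 0.0852
```

Request:
drive_tool(
  increments=[
    [[-5, 35, 0, 0, 0], [-10, 42, 0, 0, 0], [-15, 42, 0, 0, 0], [-20, 40, 0, 0, 0], [-20, 40, 0, 0, 0], [-25, 40, 0, 0, 0], [-25, 38, 0, 0, 0], [-28, 35, 0, 0, 0], [-28, 35, 0, 0, 0], [-28, 35, 0, 0, 0], [-28, 35, 0, 0, 0], [0, 0, 0, 0, 0]],
  ],
)

```text
clock: 27.35
ee_pos: [0.2278, 0.4675, 0.2304]
tcp_rot: [0.99, 0.14, -0.001, -0.0]
contact_force: [0.8, -0.5, 0.7]
finger_gap: 0.0856
```

```bash
python3 -c "
from h import *
st()
t=snap('top','top22');s=snap('side','side22')
for a,b in (((188,212),(246,302)),((277,188),(240,230))): meas(t,s,a,b)
P=[.463,.0486,.037]; a=proj('top',P)[0];b=proj('side',P)[0]
meas(t,s,tuple(a.astype(int)),tuple(b.astype(int)))
x,y=a.astype(int)
h=cv2.cvtColor(t[y-32:y+32,x-32:x+32],cv2.COLOR_RGB2HSV).astype(int)
cs,_=cv2.findContours(((h[...,2]>100)&(h[...,1]<90)).astype(np.uint8),0,2)
bp=cv2.boxPoints(cv2.minAreaRect(np.vstack([c for c in cs if cv2.contourArea(c)>8])))+[x-32,y-32]
w=np.array([onz('top',*p,.024)[:2] for p in bp]);print(bp.round(1).tolist(),w.round(4).tolist(),w.mean(0))
S=np.array([[0.396, 0.137], [0.5528, 0.1189], [0.5312, -0.0399], [0.3755, -0.0192]],np.float32)
print('margin mm',[round(1000*cv2.pointPolygonTest(S,(float(p[0]),float(p[1])),True),1) for p in w])
cv2.imwrite('pics/crop22.png',np.vstack([cv2.resize(t[y-70:y+50,x-100:x+140],(720,360))[:,:,::-1]]))"
```

```text
t 27.35 pos [227.8 467.5 230.4] psi -73.9 q6 126.6 F [ 0.76 -0.5   0.7 ] M [ 0.035  0.017 -0.059] gap 0.0856
wing [0.5582 0.2653 0.0306] miss 0.002 ang 97.2 len 0.0775 75 133 [188.3 211.1] [245.8 298.4]
wing [ 0.6386 -0.0153  0.034 ] miss 0.002 ang 121.1 len 0.0703 68 73 [276.6 186.3] [240.  225.5]
wing [0.4672 0.0494 0.0349] miss 0.0023 ang 14.6 len 0.0715 60 154 [255.4 239.9] [300.1 242.9]
[[223.0, 208.0], [286.0, 208.0], [286.0, 271.0], [223.0, 271.0]] [[0.5685, 0.1557], [0.5692, -0.0458], [0.3703, -0.0466], [0.3691, 0.1504]] [0.46926031 0.05345751]
margin mm [-40.1, -38.4, -27.9, -30.1]
```

View pics/top22.png

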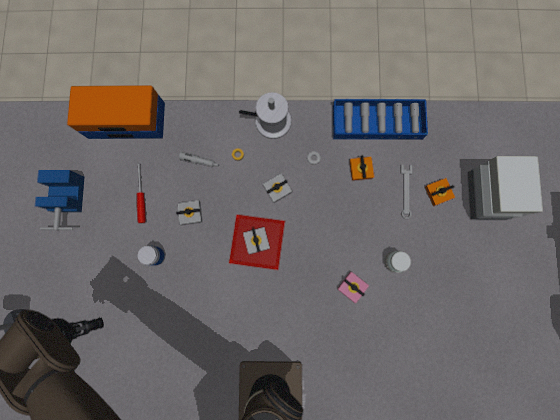

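View pics/side22.png

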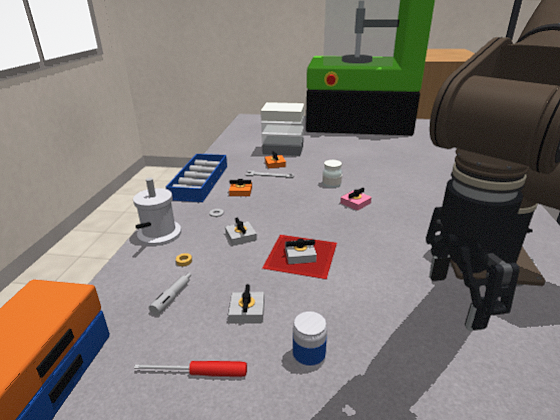

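```bash
python3 -c "
from h import *
t=cv2.imread('pics/top22.png')[...,::-1].copy();s=cv2.imread('pics/side22.png')[...,::-1].copy();t0=cv2.imread('pics/top0.png')[...,::-1]
S=np.array([[0.396, 0.137], [0.5528, 0.1189], [0.5312, -0.0399], [0.3755, -0.0192]],np.float32)
for x,y in ((256,240),(188,212),(277,188)):
  h=cv2.cvtColor(t[y-20:y+20,x-20:x+20],cv2.COLOR_RGB2HSV).astype(int)
  cs,_=cv2.findContours(((h[...,2]>135)&(h[...,1]<60)).astype(np.uint8),0,2)
  bp=cv2.boxPoints(cv2.minAreaRect(np.vstack([c for c in cs if cv2.contourArea(c)>8])))+[x-20,y-20]
  w=np.array([onz('top',*p,.024)[:2] for p in bp]);print(bp.round(1).tolist(),w.mean(0).round(4),np.linalg.norm(np.diff(w,axis=0),axis=1).round(4))
  print('margin mm',[round(1000*cv2.pointPolygonTest(S,(float(p[0]),float(p[1])),True),1) for p in w])
d=cv2.absdiff(t,t0).max(2);m=(d>40).astype(np.uint8);m[250:,:240]=0
n,l,stt,c=cv2.connectedComponentsWithStats(cv2.dilate(m,np.ones((3,3))))
for i in range(1,n):
  if stt[i,4]>20: print('changed',stt[i])
ov=cv2.resize(s,None,fx=4,fy=4,interpolation=cv2.INTER_CUBIC)
for (cx,cy,A) in((.557,.2675,97),(.638,-.015,121),(.465,.049,14.6)):
  a=np.radians(A);n=np.array([-np.sin(a),np.cos(a)])
  for k in(1,-1):
   for hh,col in((.030,(255,0,0)),(.044,(0,255,0))):
    p=np.array([cx,cy])+k*.037*np.array([np.cos(a),np.sin(a)])
    e=proj('side',[[*(p+.0045*n),hh],[*(p-.0045*n),hh]])
    cv2.line(ov,*[tuple(int(round(v)) for v in (q*4+1.5)) for q in e],col,1)
cr=[cv2.resize(ov[4*y-80:4*y+80,4*x-80:4*x+80],(260,260)) for x,y in((246,300),(240,230),(301,246))]
cv2.imwrite('pics/crop23.png',np.vstack([np.hstack(cr),np.hstack([cv2.resize(t[y-26:y+26,x-26:x+26],(260,260),interpolation=cv2.INTER_CUBIC) for x,y in((188,212),(277,188),(256,242))])])[:,:,::-1])
"
```

```text
[[243.1, 233.1], [263.1, 227.7], [268.5, 247.3], [248.5, 252.8]] [0.466  0.0492] [0.0655 0.0645 0.065 ]
margin mm [36.5, 34.2, 36.9, 38.6]
[[177.1, 203.4], [197.0, 200.7], [199.6, 220.5], [179.7, 223.1]] [0.5556 0.2668] [0.0646 0.0647 0.0641]
margin mm [-187.9, -127.5, -107.1, -169.2]
[[263.2, 183.7], [280.7, 173.2], [291.0, 190.4], [273.5, 200.9]] [ 0.6374 -0.0169] [0.0661 0.0658 0.0656]
margin mm [-106.8, -148.9, -97.7, -55.7]
changed [183 152   9  10  73]
changed [265 179  24  16 254]
changed [345 197  28  31 512]
changed [174 206  20  12 154]
changed [196 206   5   7  25]
changed [242 226  29  29 639]
changed [253 339  17  11  90]
changed [239 344  10  17 114]
changed [277 346  12  10  46]
changed [288 358   4   7  24]
changed [254 389   9   7  39]
changed [291 393   8   8  34]
changed [271 402   7   6  26]
changed [282 402  15  13  82]
changed [294 403  10  17 108]
```

View pics/crop23.png

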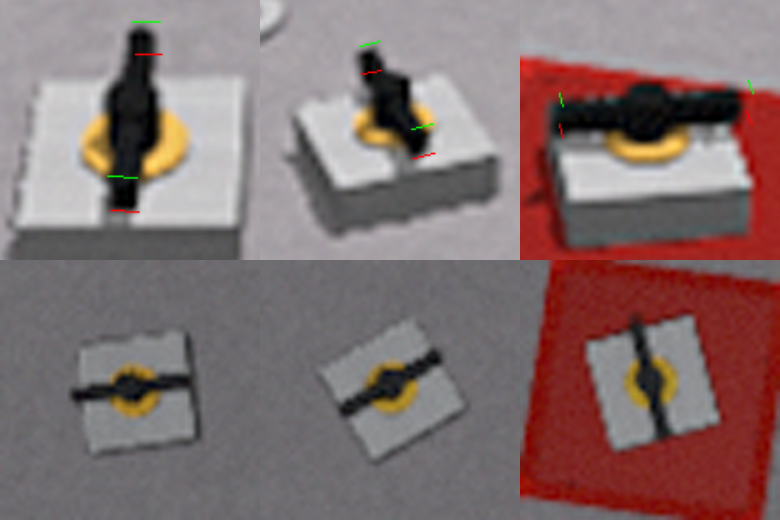

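All three screws match the projected home heights. One change at pixel (187,157), on the injector, needs a look.

```bash
python3 -c "
from h import *
f=[cv2.imread(f'pics/top{i}.png') for i in (0,8,13,22)]
cv2.imwrite('pics/inj.png',np.vstack([np.hstack([cv2.resize(i[140:175,170:230],(360,210),interpolation=cv2.INTER_NEAREST) for i in f[k:k+2]]) for k in(0,2)]))"
```

```text
(no output)
```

View pics/inj.png

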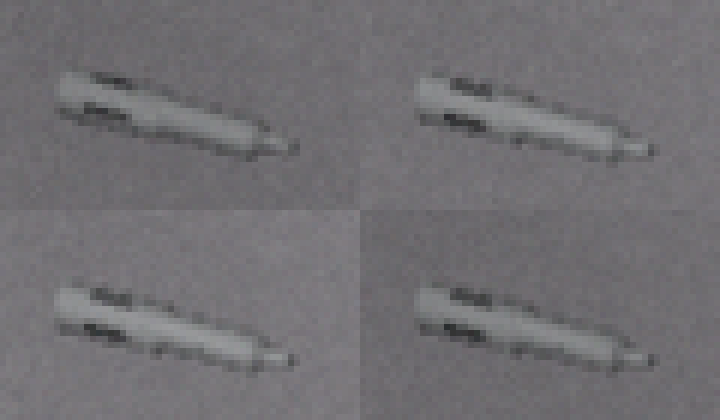

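The injector shows a shift of less than 1 px between the first picture and the next one. The arm was never near it, so it settled by itself, and it has been steady since. Handing in.

```bash
python3 -c "
from h import *
st(); print(hand_in())"
```

```text
t 27.45 pos [230.4 465.1 230.3] psi -74.1 q6 126.5 F [ 0.5  -0.51  0.54] M [-0.038  0.003  0.005] gap 0.0854
the job is handed in; nothing more can be done
None
```

All three screws are screwed home, and the left-hand block stands wholly inside the red square. I handed the job in at 27.5 s of the 72 s allowed, with the arm clear of everything; no verdict was given.

- **Threads:** The left and middle blocks went in clockwise, over about 170° and 128° of wing turn, so they are right-hand. The right block went in anticlockwise over about 95°, so it is the left-hand one. By then it had to be, so I tried it only that way. I turned each one until the force rose at the hard stop.
- **Slide:** I caged the left-hand block loosely between the open fingers, turned it about 37° on the bench and pushed it along. The tool height stayed constant throughout, so there was no sign of lifting or tipping.
- **Last checks:** The slid block's centre is at about (0.466, 0.049), and its corners are at least 34 mm inside the square's edge. The wings match the projected home height (30 to 44 mm) in the side view. The left and middle blocks are within about 1 mm of where they started.
- **Disagreements:** Triangulated wing heights read 2–6 mm too low at home, probably because the blobs included the stem and shadow. I relied on the hard stops and projected wing edges instead. The injector appears shifted by less than 1 px after the first picture, though the arm was never near it.

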